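Load the fan tester

ROBOT

A 6-joint arm with a two-finger parallel gripper is mounted at the origin on the work surface. World frame = base frame: x ahead of the robot, y to its left, z up, the work surface at z = 0. Lengths are in mm, angles in rad, forces in N, time in s.
With the tool pointing down it reaches from about 275 to 725 mm from the base axis. Payload 5.6 kg.
Tool frame: the origin (TCP) lies between the finger pads; the fingertips stand arm.tips_ahead ahead of it and the grasp point (between the pads) lies 11 mm behind it (arm.tips_ahead is the distance from the TCP to the fingertips, in mm); y points along the fingers, z is the direction in which the jaws open and shut, and the axes are right-handed (so a half turn about y gives the same grasp; the last joint's range is limited). The gripper opens to 85 mm and grips with 20 to 120 N. Pads are 22 mm wide; open, the fingers measure 114 mm over their backs; the gripper's body (76 mm by 85 mm) begins 54 mm behind the grasp point. The pads swing forward as they close: fully open they stand 13 mm farther back than shut.
Start: joints at [1.508, 0.255, 0.108, 0, -1.424, -0.285], TCP at [187.429, 517.072, 239.283] pointing down, gripper open.
Joint ranges: [-2.95, 2.95], [-1.21, 1.97], [-1.09, 1.5], [-2.87, 1.71], [-2.94, -0.07], [-3.05, 3.05]. Speed limits (rad/s): [2.57, 2.57, 3.14, 3.14, 3.14, 3.14].

INTERFACE

Orientations are given as a rotation vector (axis times angle).
In Python, from plant import arm gives the robot as it stands. Calls block until the motion is done:
- arm.move_ptp(position, orientation): joint-space move of the TCP to a pose.
- arm.line_to(position, rotation=None, velocity=150, max_force=None): straight line of the TCP; rotation=None keeps the orientation; velocity is the mean speed in mm/s. With max_force (N) it stops when the force on the tool has changed by that much, and returns True; else False.
- arm.set_joints(angles): joint-space move.
- arm.grip(opening, grasp_force=None): finger opening in mm; grasp_force is the grip in N (None keeps the last); returns when the fingers have stopped.
- arm.hold(seconds).
- arm.ik(position, orientation): joint angles nearest the present ones, or None.
- arm.grab_frame(name): name is "side" or "top" or "wrist"; returns (picture, depth): 480x640x3 uint8, red, green, blue; 480x640 float32, mm along the optical axis (not along the pixel's ray), 0 where there is no reading.
- arm.camera_params(name): a dict with "fovy" (degrees; the focal length in pixels is half the picture's height over the tangent of half this angle, whatever the lens; pixels are square), "cx", "cy" (the principal point, pixels), "origin" and "orientation" of the camera in the world. Camera axes: x right, y up, looking along -z (the intrinsics and any distortion apply to the point x, -y, -z); pixel columns grow to the right and rows downward; lengths in mm; the calibration is good to about 2 mm. A picture is of the moment at which its call begins: read the wrist's pose just before it. camera_params takes no time and is no camera call; for the wrist camera it gives the pose at the moment of the call.
A pose or a line that the arm cannot do raises arm.Unreachable and nothing moves.
- arm.sign_off(): hands the job in, once; it reports no verdict.
Readings, each from a call of its own:
- arm.read_t(): time.
- arm.read_joint_positions(): joint angles.
- arm.read_joint_vel(): joint speeds.
- arm.read_effort(): joint torques, N m.
- arm.read_eef_pos(): TCP position.
- arm.read_tcp_rot(): TCP orientation.
- arm.read_ft_force(): force on the tool from outside, world axes, zero at the start.
- arm.read_torque(): the same for the moment, N m.
- arm.read_width(): finger opening in mm.
Only numpy, scipy, OpenCV 4.12 (cv2) and the standard library are available. Lean on these libraries where they do the work, as an engineer would, in place of code of your own. Each camera call takes 0.05 s, during which the arm holds its last target.

TASK

Load the fan tester for its next run: swing the contact head fully up, seat every black fan that is on the table flat in a pocket of the tester with its yellow-sticker face up (one fan to a pocket, any pocket), and then bring the head all the way down over them. Last of all, hang the yellow tag by its hole on the sloping peg of the blue board. Leave the other things on the table where they are.

Things in the scene. Friction and masses are not known exactly. Their poses are not given: they have to be found in the camera images.
- fan1: cooling fan, a black block 40 x 40 mm and 28 mm thick, 55 g, may be absent (None). Starts standing on edge on the table. Origin at its centre. Its +x axis points out of the label face (black with a 23 mm yellow round sticker); the -x face shows the grey rotor blades. y and z lie across the 40 mm sides.
- fan2: cooling fan, a black block 40 x 40 mm and 28 mm thick, 55 g, may be absent (None). Starts standing on edge on the table. Origin at its centre. Its +x axis points out of the label face (black with a 23 mm yellow round sticker); the -x face shows the grey rotor blades. y and z lie across the 40 mm sides.
- fan3: cooling fan, a black block 40 x 40 mm and 28 mm thick, 55 g, may be absent (None). Starts standing on edge on the table. Origin at its centre. Its +x axis points out of the label face (black with a 23 mm yellow round sticker); the -x face shows the grey rotor blades. y and z lie across the 40 mm sides.
- pocket1 (a point): centre of the floor of a square pocket on the fixture, 30 mm above the table; the pocket is 45 mm wide inside with a blue lip 5 mm high and 4 mm thick. The pockets stand in a row 80 mm apart along the fixture's y; z up, x away from the robot.
- pocket2 (a point): centre of the floor of a square pocket on the fixture, 30 mm above the table; the pocket is 45 mm wide inside with a blue lip 5 mm high and 4 mm thick. The pockets stand in a row 80 mm apart along the fixture's y; z up, x away from the robot.
- pocket3 (a point): centre of the floor of a square pocket on the fixture, 30 mm above the table; the pocket is 45 mm wide inside with a blue lip 5 mm high and 4 mm thick. The pockets stand in a row 80 mm apart along the fixture's y; z up, x away from the robot.
- head (a joint): angle of the hinged contact head, rad: 0 = lowered, level, its grey bar (30 mm wide, 12 mm thick) 3 mm above seated fans; grows as it swings up and back to a stop at 1.75. The stiff hinge stays where it is left.
- head_grip (a point): centre of the free part of the head's red grip, a round bar of 14 mm diameter, 56 mm long, parallel to the fixture's y axis, at the +y end of the head, 140 mm from the hinge line; 67 mm above the table when lowered
- hinge (a point): the point of the hinge line level with the grip's middle, 67 mm above the table; its axes are the fixture's (x away from the robot, y along the hinge line, z up)
- tag: yellow status tag, a flat plate 90 x 40 x 8 mm, 40 g, starting flat on the table, origin at its centre, x along its length, z its thickness
- tag_hole (a point): centre of the tag's 23 mm through hole, 27 mm from the tag's centre along its +x
- peg: steel peg, 10 mm diameter and 55 mm long, on the front of a blue upright board 160 mm high; origin where it leaves the board, 130 mm above the table; z along the peg, which rises steeply, leaning 0.5 rad from vertical out towards the robot; y level, along the board (100 mm wide)
- driver: steel torque screwdriver, bystander, 140 mm long and 24 mm thick, along x; origin under its centre
- tape: roll of blue tape, bystander, 70 mm across, 18 mm high; origin under its centre
- flux: small amber bottle, bystander, 40 mm across, 90 mm high; origin under its centre
- heatsink: aluminium heat sink, bystander, 50 x 50 x 24 mm; origin under its centre
Mind the look-alikes: they are no part of the job. Leave any green look-alike of the fan1 alone.

How it is judged:
By the outcome, as a careful person would: the job done as asked, in the order asked, and still so for the second after the job is handed in, with the robot touching nothing.
Of fan1, fan2, fan3 only 2 to 3 are there at a start; the rules pass over those that are not, and their reading is None.
At some moment in a run one of tag, fan1, fan2, fan3 may be knocked a few centimetres aside while the robot is not near it.
It also fails if it takes over 210 s, if anything falls off the work surface, if the arm or the gripper's body presses on something with over 40 N, if the wrist force passes 120 N, or if a joint passes its speed limit or range.

## Working session

There is one attempt and no reset: what is moved stays moved. The work goes in short steps, each a Python script; the robot and the scene stay as the last script left them, time stands still between calls to the robot, and variables do not carry over. Pictures are saved under pics/ and viewed, and the job is handed in when it is done.

```bash
ls; mkdir -p pics
python3 - <<'E'
from plant import arm
import cv2
for n in ("side","top","wrist"):
    p=arm.camera_params(n); print(n,p)
    im,d=arm.grab_frame(n)
    cv2.imwrite(f"pics/{n}0.png",im[:,:,::-1]); print((d>0).mean())
print(arm.tips_ahead,arm.read_tcp_rot(),arm.read_t(),arm.read_width())
E
```

```text
pics
side {'fovy': 48.368768339086294, 'cx': 311.4699193893017, 'cy': 241.1029438151187, 'origin': array([ 131.77900867, -686.68989838, 1050.33224668]), 'orientation': array([ 0.66911864, -0.16841855, -0.49716884])}
0.99599609375
top {'fovy': 47.02847245916272, 'cx': 318.95191438657747, 'cy': 243.40569437285754, 'origin': array([ 232.2605624 ,    7.93594303, 1569.66629064]), 'orientation': array([ 0.15258171, -0.14378568, -1.57318533])}
0.9963997395833334
wrist {'fovy': 64.19482202629123, 'cx': 321.29563108395723, 'cy': 240.41229911711625, 'origin': array([248.15505171, 493.56972951, 373.17836689]), 'orientation': array([-0.17866633,  0.25150673, -1.90771161])}
0.9961295572916666
8.0 [-0.35691733 -2.03079852  2.0337399 ] 0.15 85.35936202150123
```

View pics/side0.png

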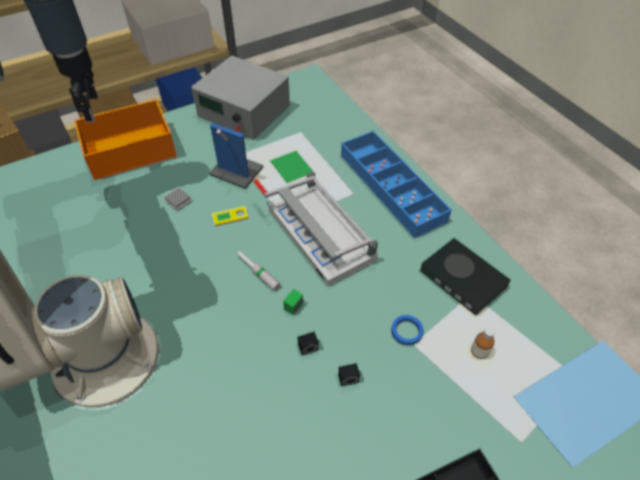

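View pics/top0.png

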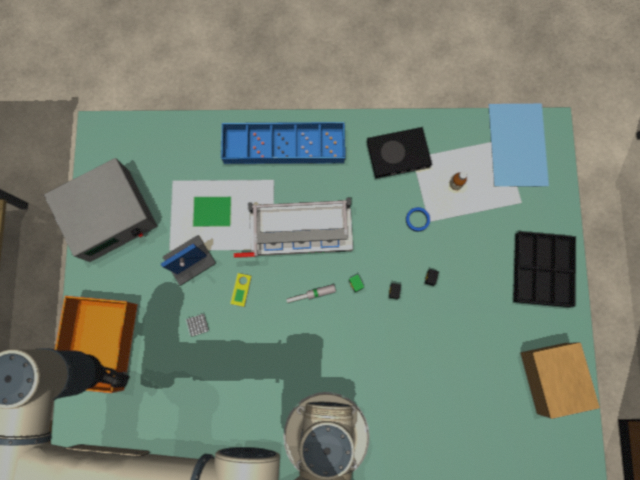

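View pics/wrist0.png

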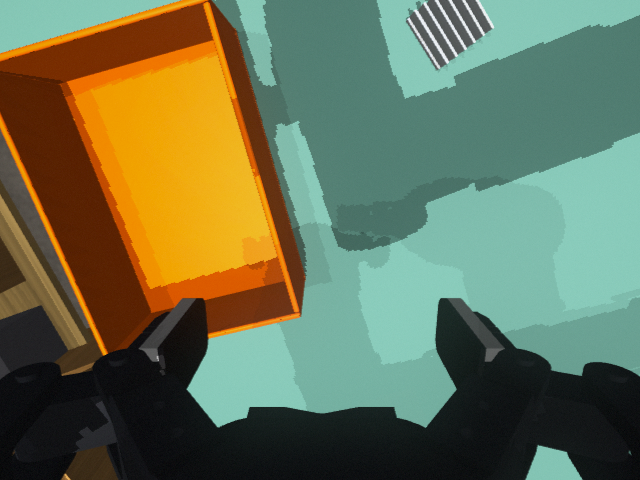

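The top view shows two black fans, at about (395,290) and (431,277), and a green look-alike at (356,283). The tag is at (241,290), the tester at (300,228) with its red grip at (244,255), and the peg board at (187,257). I'll get coarse positions next.

```bash
cat > h.py <<'E'
from plant import arm
import numpy as np, cv2
from scipy.spatial.transform import Rotation as R
def snap(n,name=None):
    p=arm.camera_params(n); im,d=arm.grab_frame(n)
    if name: cv2.imwrite(f"pics/{name}.png",im[:,:,::-1])
    return im,d,p
def rays(p,uv):
    uv=np.atleast_2d(np.asarray(uv,float)); f=240/np.tan(np.radians(p['fovy'])/2)
    c=np.c_[(uv[:,0]-p['cx'])/f,-(uv[:,1]-p['cy'])/f,-np.ones(len(uv))]
    return R.from_rotvec(p['orientation']).apply(c)
def onplane(p,uv,z):
    r=rays(p,uv); o=p['origin']; return o+r*((z-o[2])/r[:,2])[:,None]
def cloud(p,d):
    v,u=np.mgrid[0:480,0:640]
    r=rays(p,np.c_[u.ravel(),v.ravel()]); P=p['origin']+r*d.ravel()[:,None]
    P[d.ravel()==0]=np.nan
    return P.reshape(480,640,3)
def hsv(im): return cv2.cvtColor(im,cv2.COLOR_RGB2HSV)
def tool(yaw,tilt=None):
    """pointing down (tool x = -Z), jaws (tool z) along direction yaw in the table plane"""
    x=np.array([0,0,-1.]); z=np.array([np.cos(yaw),np.sin(yaw),0]); y=np.cross(z,x)
    return R.from_matrix(np.c_[x,y,z])
E
python3 - <<'E'
from h import *
print(R.from_rotvec(arm.read_tcp_rot()).as_matrix().round(3))
t=R.from_rotvec(arm.read_tcp_rot()); p=arm.camera_params('wrist')
print("cam in tool",t.inv().apply(p['origin']-arm.read_eef_pos()), (t.inv()*R.from_rotvec(p['orientation'])).as_matrix().round(3))
im,d,p=snap('top'); P=cloud(p,d)
for n,u,v in [('fan',395,290),('fan',431,277),('green',356,283),('tag',241,290),('hole',243,280),('grip',244,255),('bar',300,236),('boardtop',187,257),('tape',418,211),('flux',459,180),('hs',198,324),('drv',312,294),('table',300,310),('pk',272,243),('pk',301,243),('pk',331,243)]:
    print(n,P[v,u].round(1))
E
```

```text
[[-0.94  -0.    -0.341]
 [ 0.341 -0.001 -0.94 ]
 [-0.    -1.     0.001]]
cam in tool [ -65.12196219 -134.69224294    1.2160475 ] [[ 0.001 -0.965 -0.261]
 [-0.     0.261 -0.965]
 [ 1.     0.001  0.   ]]
fan [ 391.  -195.    37.5]
fan [ 426.1 -295.9   41.3]
green [410.8 -86.7  42.4]
tag [397.5 238.1   6.4]
hole [426.4 233.3   4. ]
grip [484.2 219.6  89.4]
bar [536.5  67.2  86.2]
boardtop [476.2 369.3 112. ]
tape [ 625.3 -274.4    2.6]
flux [ 697.7 -381.7   69.5]
hs [302.2 354.6  18. ]
drv [382.9  36.1  23.9]
table [340.   70.6   2.2]
pk [518.9 144.6  78.7]
pk [527.5  66.5  30.8]
pk [527.5 -18.7  27.4]
```

```bash
cat >> h.py <<'E'
def tool(yaw,dep=np.pi/2,jaw=None):
    """approach (tool y) at depression dep below horizontal heading yaw; jaws (tool z) horizontal, along yaw+90deg"""
    y=np.array([np.cos(dep)*np.cos(yaw),np.cos(dep)*np.sin(yaw),-np.sin(dep)])
    z=np.array([-np.sin(yaw),np.cos(yaw),0.]); x=np.cross(y,z)
    return R.from_matrix(np.c_[x,y,z])
def ikok(pos,rot):
    try: return arm.ik(list(map(float,pos)),list(rot.as_rotvec()))
    except Exception as e: return None
def go(pos,rot): arm.move_ptp([float(a) for a in pos],[float(a) for a in rot.as_rotvec()])
def line(pos,rot=None,v=150,mf=None): return arm.line_to([float(a) for a in pos],None if rot is None else [float(a) for a in rot.as_rotvec()],velocity=v,max_force=mf)
E
python3 - <<'E'
from h import *
for nm,pos in (('fans',(410,-245,230)),('fix',(500,90,250))):
  for yaw in (0,np.pi,np.pi/2,-np.pi/2):
    q=ikok(pos,tool(yaw)); print(nm,yaw,None if q is None else np.round(q,2))
E
```

```text
fans 0 [-0.21  0.11 -0.09 -0.   -1.37 -1.36]
fans 3.141592653589793 [-0.21  0.11 -0.09  0.   -1.37  1.78]
fans 1.5707963267948966 [-0.21  0.11 -0.09  0.   -1.37  0.21]
fans -1.5707963267948966 [-0.21  0.11 -0.09  0.   -1.37 -2.93]
fix 0 [ 0.49  0.17  0.02 -0.   -1.43 -2.06]
fix 3.141592653589793 [ 0.49  0.17  0.02  0.   -1.43  1.08]
fix 1.5707963267948966 [ 0.49  0.17  0.02  0.   -1.43 -0.49]
fix -1.5707963267948966 [ 0.49  0.17  0.02  0.   -1.43  2.65]
```

Run:
```python
from h import *
for n,pos in (('w_tag',(400,290,260)),('w_fix',(480,70,300)),('w_fan',(400,-240,220))):
    go(pos,tool(0)); im,d,p=snap('wrist',n); np.savez(f'{n}.npz',im=im,d=d,o=p['origin'],r=p['orientation'])
print(arm.read_t())
```

```text
4.4667
```

View pics/w_tag.png

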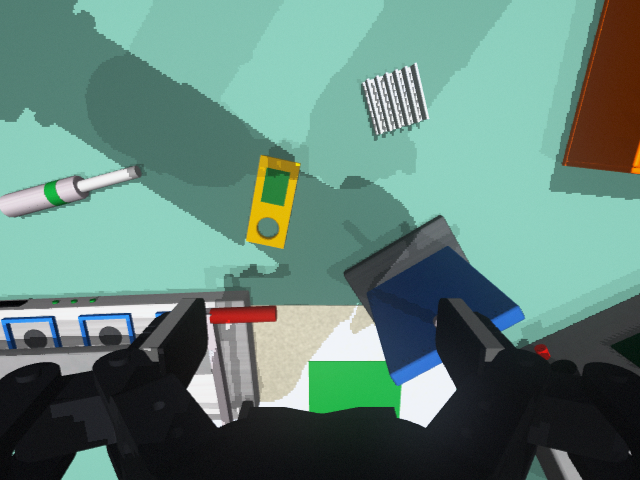

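View pics/w_fix.png

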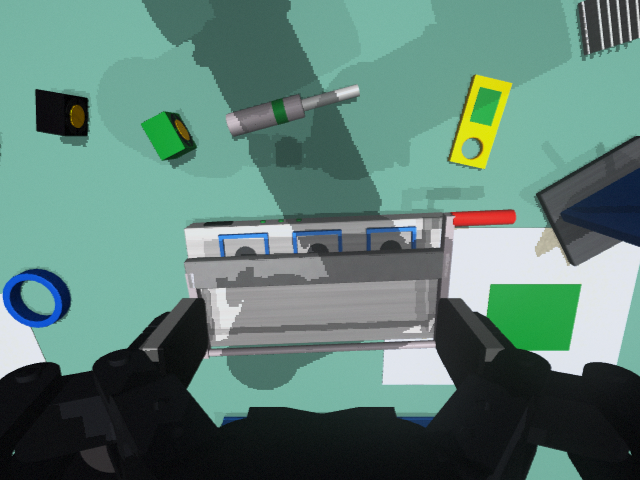

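View pics/w_fan.png

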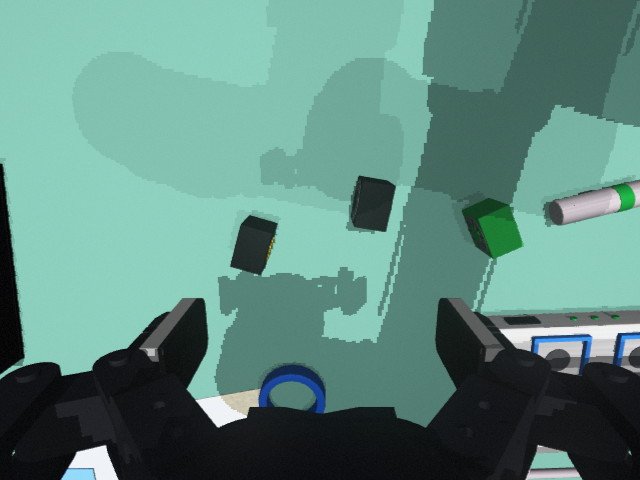

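The wrist views show:
- **Fans:** the label of the fan at (62,112) in w_fix faces +y. The sticker on the one at (254,245) in w_fan also faces +y. So there are two fans.
- **Tester:** the red grip is at (484,217) and the blue lips are around (245–390, 240).
- **Tag:** the hole is at (471,148).

Now I'll measure these.

```bash
cat >> h.py <<'E'
def load(n):
    z=np.load(n+'.npz'); p=dict(arm.camera_params('wrist')); p['origin']=z['o'];p['orientation']=z['r']; return z['im'],z['d'],p
E
python3 - <<'E'
from h import *
for n in ('w_fix','w_tag'):
    im,d,p=load(n); P=cloud(p,d); H=hsv(im)
    m=((H[...,0]<6)|(H[...,0]>174))&(H[...,1]>150)&(H[...,2]>80); m[:, :440 if n=='w_fix' else 0]=0
    if n=='w_tag': m[:, 290:]=0; m[:300]=0;m[330:]=0
    k,l,s,c=cv2.connectedComponentsWithStats(m.astype(np.uint8)); i=1+s[1:,4].argmax(); Q=P[l==i]
    z=np.nanpercentile(Q[:,2],[5,50,95,99]); top=Q[Q[:,2]>z[1]]
    print(n,s[i],'z',z.round(1),'mean',Q.mean(0).round(1),'ext',np.percentile(Q,[1,99],axis=0).round(1).tolist())
    a=Q[:,:2]-Q[:,:2].mean(0); w,v=np.linalg.eigh(a.T@a); print('axis',v[:,1], 'table z',P[100,300] if n=='w_fix' else P[30,300])
im,d,p=load('w_fix'); P=cloud(p,d); H=hsv(im)
m=(abs(H[...,0].astype(int)-107)<9)&(H[...,1]>150); m[:215]=0;m[260:]=0;m[:,:205]=0;m[:,430:]=0
k,l,s,c=cv2.connectedComponentsWithStats(m.astype(np.uint8))
for i in range(1,k):
    if s[i,4]>60:
        Q=P[l==i]; print(s[i],np.percentile(Q,[2,50,98],axis=0).round(1).tolist())
Q=P[m]; Q=Q[abs(Q[:,2]-35)<3]
# front outer edge: top-most pixel per column
pts=[]
for u in range(205,430):
    r=np.where(m[:,u])[0]
    if len(r): pts.append((u,r[0]))
W=onplane(p,pts,35); 
import numpy as np
A=np.polyfit(W[:,1],W[:,0],1)
for _ in range(3):
    g=abs(np.polyval(A,W[:,1])-W[:,0])<1.5; A=np.polyfit(W[g,1],W[g,0],1)
print('front lip line x=',A,g.sum(),len(g))
E
```

```text
w_fix [451 210  65  16 853] z [84.2 88.2 89.9 90.5] mean [nan nan nan] ext [[nan, nan, nan], [nan, nan, nan]]
axis [nan nan] table z [376.36883832  48.31961281  22.60617739]
w_tag [ 210  306   66   18 1006] z [82.7 88.  89.9 90.4] mean [nan nan nan] ext [[nan, nan, nan], [nan, nan, nan]]
axis [nan nan] table z [236.91673593 269.49059927   0.85973137]
[367 227  49  23 304] [[505.9, 119.0, 33.0], [509.2, 145.7, 34.9], [528.4, 170.5, 36.6]]
[293 230  49  23 286] [[nan, nan, nan], [nan, nan, nan], [nan, nan, nan]]
[219 233  50  24 318] [[nan, nan, nan], [nan, nan, nan], [nan, nan, nan]]
front lip line x= [-4.28835878e-02  5.12706418e+02] 145 148
```

Run:
```python
from h import *
for n in ('w_fix','w_tag'):
    im,d,p=load(n); P=cloud(p,d); H=hsv(im)
    m=((H[...,0]<6)|(H[...,0]>174))&(H[...,1]>150)&(H[...,2]>80); m[:, :440 if n=='w_fix' else 0]=0
    if n=='w_tag': m[:, 290:]=0; m[:300]=0;m[330:]=0
    m[d==0]=0
    m=cv2.erode(m.astype(np.uint8),np.ones((3,3)))
    k,l,s,c=cv2.connectedComponentsWithStats(m); i=1+s[1:,4].argmax(); Q=P[l==i]
    t=Q[Q[:,2]>np.percentile(Q[:,2],95)]
    A=np.polyfit(t[:,1],t[:,0],1); print(n,'ext',np.percentile(Q,[1,99],axis=0).round(1).tolist(),'ridge',A,t.mean(0).round(1))
    # ridge at mid-y
    ye=np.percentile(Q[:,1],[1,99]); print('mid',np.polyval(A,ye.mean()),ye)
```

```text
w_fix ext [[478.9, 193.1, 84.6], [490.6, 246.3, 90.6]] ridge [-5.26715282e-02  4.97252013e+02] [485.7 219.3  90.4]
mid 485.6784664098969 [193.13634884 246.32485885]
w_tag ext [[477.9, 193.0, 82.9], [489.2, 247.9, 90.4]] ridge [-2.75955281e-02  4.90938626e+02] [485.  216.9  90.2]
mid 484.8562735888807 [192.97034451 247.85123242]
```

```bash
cat >> h.py <<'E'
FY=0.043; fx=np.array([np.cos(FY),np.sin(FY),0]); fy=np.array([-np.sin(FY),np.cos(FY),0]); Z=np.array([0,0,1.])
HINGE=np.array([624.4,226.,67.])
def gripc(a): return HINGE-140*np.cos(a)*fx+140*np.sin(a)*Z
E
python3 - <<'E'
from h import *
for sg in (1,-1):
  T=tool(FY+sg*np.pi/2)
  for a in (0.117,.8,1.57,1.8):
    q=ikok(gripc(a)+[0,0,-11],T); print(sg,a,None if q is None else np.round(q,2))
E
```

```text
1 0.117 [ 0.72  0.33 -0.23  0.   -1.01 -0.68]
1 0.8 [ 0.67  0.33  0.01  0.   -1.24 -0.63]
1 1.57 [ 0.58  0.5   0.36  0.   -1.43 -0.54]
1 1.8 [ 0.56  0.56  0.46  0.   -1.47 -0.51]
-1 0.117 [ 0.72  0.33 -0.23  0.   -1.01  2.47]
-1 0.8 [ 0.67  0.33  0.01  0.   -1.24  2.51]
-1 1.57 [ 0.58  0.5   0.36  0.   -1.43  2.6 ]
-1 1.8 [ 0.56  0.56  0.46  0.   -1.47  2.63]
```

Run:
```python
from h import *
T=tool(FY+np.pi/2); off=np.array([0,0,-11.]); a0=.117
go(gripc(a0)+off+[0,0,120],T)
arm.grip(50)
line(gripc(a0)+off+[0,0,8])
print(line(gripc(a0)+off,v=50,mf=8))
arm.grip(5,40); print('w',arm.read_width(),arm.read_eef_pos(),arm.read_ft_force())
for a in np.linspace(a0,1.75,12)[1:]:
    r=line(gripc(a)+off,v=120,mf=60); print(round(a,2),r,arm.read_ft_force().round(1))
    if r: break
print(arm.read_width(),arm.read_eef_pos(),arm.read_t())
snap('top','top1');snap('side','side1')
```

```text
False
w 12.450013836711678 [486.59573184 220.20842456  72.81574594] [ 4.82470395 -0.24821311 -1.5744999 ]
0.27 False [ 4.7 -0.   0.4]
0.41 False [0.5 0.5 0.4]
0.56 False [-5.1  0.6  3.8]
0.71 False [-11.4   2.1   8.2]
0.86 False [-18.7   1.7  15.5]
1.01 False [-22.7   1.1  25.7]
1.16 False [-13.6  -0.1  22.8]
1.3 False [-5.   1.2 16.4]
1.45 False [-1.6  0.7 12.4]
1.6 False [0.9 0.4 8.8]
1.75 False [2.1 1.  5.1]
12.568552982542927 [650.56876609 227.43436205 195.26470041] 11.8167
```

View pics/side1.png

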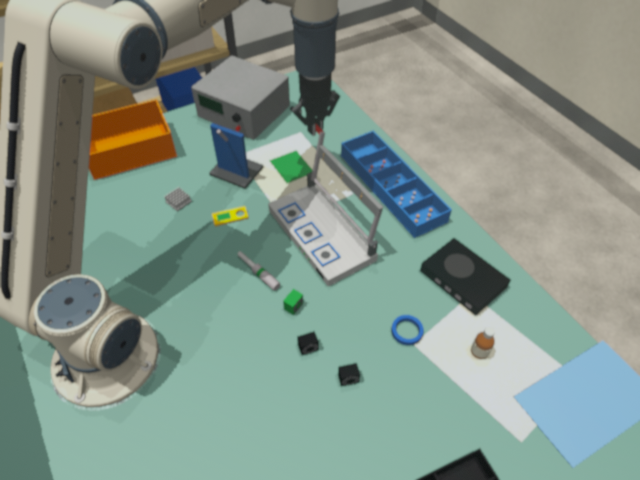

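The head is standing up and the three pockets are clear, around (291,212), (308,233) and (326,254). I'll push it on to its stop, then look again.

Run:
```python
from h import *
off=np.array([0,0,-11.])
r=line(arm.read_eef_pos()+6*fx-[0,0,1.],v=30,mf=12)
r=r or line(arm.read_eef_pos()+14*fx-[0,0,3.5],v=30,mf=12); print(r,arm.read_eef_pos(),arm.read_ft_force().round(1))
p=arm.read_eef_pos()+[0,0,11]-HINGE; print('angle',np.arctan2(p[2],-p@fx))
arm.grip(45); line(arm.read_eef_pos()+[0,0,60]); 
go((440,70,300),tool(0)); im,d,p=snap('wrist','w_fix2'); np.savez('w_fix2.npz',im=im,d=d,o=p['origin'],r=p['orientation'])
go((370,-200,220),tool(0)); im,d,p=snap('wrist','w_fan2'); np.savez('w_fan2.npz',im=im,d=d,o=p['origin'],r=p['orientation'])
print(arm.read_t())
```

```text
True [650.57561944 227.40712355 195.25236644] [-1.6  0.4  5.5]
angle 1.7568524324552237
15.7
```

View pics/w_fix2.png

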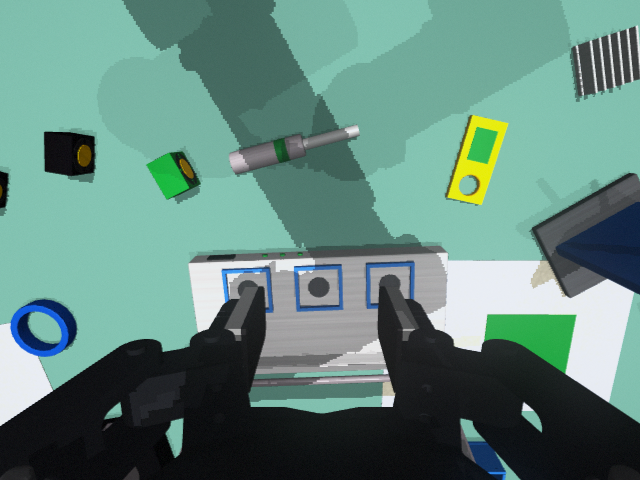

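View pics/w_fan2.png

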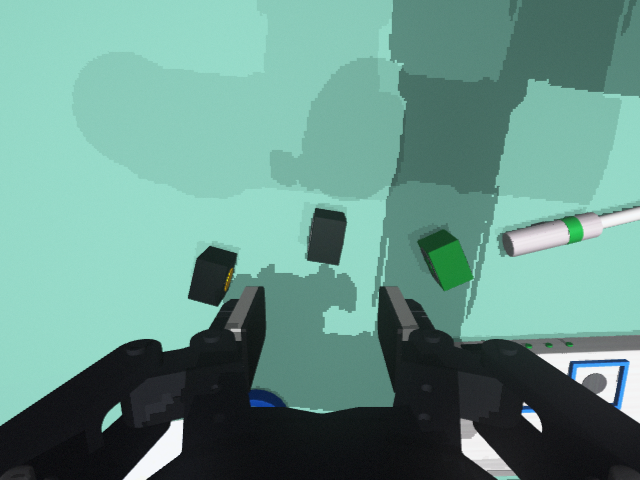

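Run:
```python
from h import *
im,d,p=load('w_fix2'); H=hsv(im)
m=((abs(H[...,0].astype(int)-107)<10)&(H[...,1]>130)).astype(np.uint8); m[:255]=0;m[320:]=0;m[:,:215]=0;m[:,430:]=0
P=cloud(p,d)
k,l,s,c=cv2.connectedComponentsWithStats(m)
for i in range(1,k):
    if s[i,4]>60:
        v,u=np.where(l==i); W=onplane(p,np.c_[u,v],34)[:,:2].astype(np.float32)
        r=cv2.minAreaRect(W); print('pocket',r,np.nanmedian(P[l==i][:,2]))
for n in ('w_fan','w_fan2'):
    im,d,p=load(n); P=cloud(p,d); H=hsv(im)
    g=(H[...,2]<75); g[300:]=0; g[:,:140]=0; g[:,420:]=0; g[:150]=0
    t=(g&(P[...,2]>36)&(P[...,2]<46)).astype(np.uint8)
    t=cv2.morphologyEx(t,cv2.MORPH_OPEN,np.ones((3,3)))
    k,l,s,c=cv2.connectedComponentsWithStats(t)
    for i in range(1,k):
        if s[i,4]>300:
            cn,_=cv2.findContours((l==i).astype(np.uint8),cv2.RETR_EXTERNAL,cv2.CHAIN_APPROX_NONE)
            W=onplane(p,cn[0][:,0,:],40)[:,:2].astype(np.float32); r=cv2.minAreaRect(W)
            print(n,s[i],'z',np.median(P[l==i][:,2]),'rect',r)
```

```text
pocket ((532.3453979492188, 145.31663513183594), (53.98965835571289, 52.29762649536133), 3.5367929935455322) 34.85094646723394
pocket ((536.173095703125, 65.74803924560547), (53.95783996582031, 52.55244445800781), 2.5140655040740967) 34.94992753586109
pocket ((539.469970703125, -14.15884017944336), (54.13600540161133, 52.9748649597168), 2.2828636169433594) 35.04856959609921
w_fan [ 354  180   41   51 1572] z 40.024319163077166 rect ((389.12890625, -196.94589233398438), (28.257144927978516, 40.00695037841797), 80.62361907958984)
w_fan [ 231  224   42   51 1457] z 40.046352876081016 rect ((426.6912536621094, -300.52606201171875), (28.330108642578125, 40.82361602783203), 73.3067855834961)
w_fan2 [ 308  216   38   49 1443] z 40.08851106607193 rect ((388.67706298828125, -196.3619384765625), (27.53634262084961, 40.15888595581055), 80.37285614013672)
w_fan2 [ 188  257   41   43 1318] z 40.001305106749356 rect ((426.20709228515625, -300.1413879394531), (28.697263717651367, 40.974727630615234), 73.24807739257812)
```

```bash
cat >> h.py <<'E'
FANS={'A':((388.9,-196.6),np.radians(80.5)),'B':((426.4,-300.3),np.radians(73.3))}
POCK=[np.array([532.3,145.3,30]),np.array([536.1,65.6,30]),np.array([539.5,-14.2,30])]
def pick_pose(c,phi,dp,s=0):
    T=tool(phi+np.pi,dp); a=T.apply([0,1,0]); return np.array([c[0],c[1],20.])-a*(8+s),T,a
def place_pose(pk,dp,s=0,up=1.5,head=0.):
    # dp = pick depression; the placing depression is pi/2-dp
    T=tool(FY+head,np.pi/2-dp); a=T.apply([0,1,0]); return pk+[0,0,14+up]-a*(8+s),T,a
E
python3 - <<'E'
from h import *
f=lambda q: None if q is None else np.round(q,2)
for dp in (35,45,52,60):
  dpr=np.radians(dp); print(dp)
  for k,(c,phi) in FANS.items():
    P,T,a=pick_pose(c,phi,dpr); print(k,f(ikok(P,T)),f(ikok(P-a*70,T)),f(ikok(P+[0,0,120],T)))
  for pk in POCK[1:]:
   for hd in (0,-np.pi/2,np.pi/2):
    P,T,a=place_pose(pk,dpr,head=hd); print(hd,f(ikok(P,T)),f(ikok(P+[0,0,70],T)))
print(arm.tips_ahead)
E
```

```text
35
A [ 0.44  0.51 -0.9   0.89 -1.06  1.73] [ 0.58  0.46 -0.77  0.7  -1.2   1.83] [ 0.47  0.29 -0.78  0.75 -1.3   1.99]
B [ 0.13  0.57 -0.76  1.02 -1.07  1.82] [ 0.27  0.53 -0.66  0.84 -1.19  1.92] [ 0.16  0.38 -0.65  0.89 -1.26  2.08]
0 None None
-1.5707963267948966 [ 0.71  0.53 -0.34  0.51 -1.16  2.16] [ 0.71  0.45 -0.26  0.49 -1.31  2.24]
1.5707963267948966 [-0.04  0.48 -0.01 -0.65 -1.22  0.35] [-0.03  0.39  0.06 -0.63 -1.34  0.25]
0 None None
-1.5707963267948966 [ 0.58  0.48 -0.45  0.6  -1.07  2.2 ] [ 0.58  0.4  -0.36  0.55 -1.22  2.3 ]
1.5707963267948966 [-0.17  0.52  0.06 -0.62 -1.31  0.44] [-0.17  0.44  0.13 -0.6  -1.43  0.35]
45
A [ 0.37  0.39 -0.89  0.84 -0.95  1.87] [ 0.51  0.33 -0.77  0.66 -1.12  1.97] [ 0.41  0.19 -0.74  0.68 -1.23  2.13]
B [ 0.07  0.48 -0.74  0.95 -0.95  1.97] [ 0.2   0.42 -0.64  0.78 -1.1   2.07] [ 0.11  0.31 -0.6   0.78 -1.17  2.23]
0 None None
-1.5707963267948966 [ 0.76  0.61 -0.34  0.59 -1.26  2.05] [ 0.76  0.53 -0.27  0.57 -1.39  2.14]
1.5707963267948966 [-0.15  0.55  0.04 -0.79 -1.34  0.49] [-0.14  0.46  0.1  -0.78 -1.44  0.38]
0 None None
-1.570796
[... 965 characters left out ...]
.25] [ 0.28  0.09 -0.64  0.52 -1.13  2.4 ]
B [-0.02  0.38 -0.67  0.73 -0.81  2.29] [ 0.07  0.3  -0.57  0.59 -0.99  2.38] [ 0.01  0.23 -0.48  0.57 -1.09  2.52]
0 [-0.4   0.37 -1.03 -2.64 -0.89  1.47] [-0.28  0.03 -0.82 -2.38 -0.41  1.02]
-1.5707963267948966 [ 0.81  0.75 -0.31  0.68 -1.43  1.93] [ 0.82  0.66 -0.27  0.67 -1.53  2.01]
1.5707963267948966 [-0.28  0.69  0.11 -0.97 -1.53  0.65] [-0.28  0.59  0.15 -0.97 -1.6   0.54]
0 [-0.6   0.32 -0.88 -2.31 -0.77  1.26] [-0.38  0.03 -0.7  -1.96 -0.4   0.64]
-1.5707963267948966 [ 0.7   0.69 -0.46  0.79 -1.33  1.91] [ 0.7   0.59 -0.42  0.76 -1.43  2.01]
1.5707963267948966 [-0.39  0.74  0.21 -0.91 -1.63  0.66] [-0.39  0.65  0.25 -0.92 -1.71  0.56]
8.0
```

```bash
cat >> h.py <<'E'
FL=R.from_rotvec([0,np.pi,0]); DP=np.radians(50)
def do_pick(c,phi):
    P,T,a=pick_pose(c,phi,DP); T=T*FL
    go(P-a*80+[0,0,60],T); arm.grip(62); line(P-a*60,T); r=line(P,v=80,mf=15); print('hit',r)
    arm.grip(30,35); w=arm.read_width(); print('width',w,arm.read_ft_force().round(1)); 
    line(P+[0,0,110]); print('lifted w',arm.read_width()); return T
E
python3 - <<'E'
from h import *
f=lambda q: None if q is None else np.round(q,2)
for k,(c,phi) in FANS.items():
    P,T,a=pick_pose(c,phi,DP); print(k,f(ikok(P,T*FL)),f(ikok(P-a*80+[0,0,60],T*FL)))
for pk in POCK[1:]:
    P,T,a=place_pose(pk,DP,head=-np.pi/2); print(f(ikok(P,T*FL)),f(ikok(P+[0,0,90],T*FL)))
do_pick(*FANS['A'])
snap('side','sA');snap('wrist','wA');print(arm.read_t())
E
```

```text
A [ 0.33  0.35 -0.89  0.81 -0.9  -1.19] [ 0.49  0.18 -0.65  0.57 -1.26 -0.98]
B [ 0.04  0.44 -0.73  0.89 -0.9  -1.08] [ 0.19  0.29 -0.52  0.66 -1.21 -0.86]
[ 0.78  0.65 -0.33  0.63 -1.32 -1.13] [ 0.78  0.55 -0.25  0.6  -1.47 -1.03]
[ 0.66  0.6  -0.46  0.73 -1.22 -1.13] [ 0.67  0.48 -0.38  0.69 -1.37 -1.  ]
hit False
width 39.38958783543067 [-0.4  3.1  4.7]
lifted w 39.34614713920445
19.6083
```

View pics/wA.png

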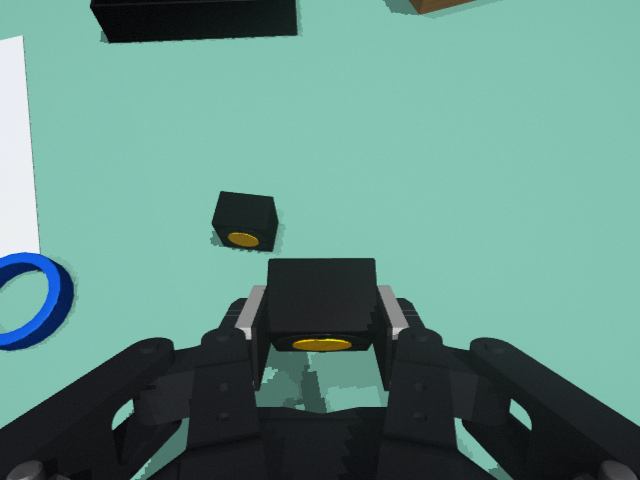

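View pics/sA.png

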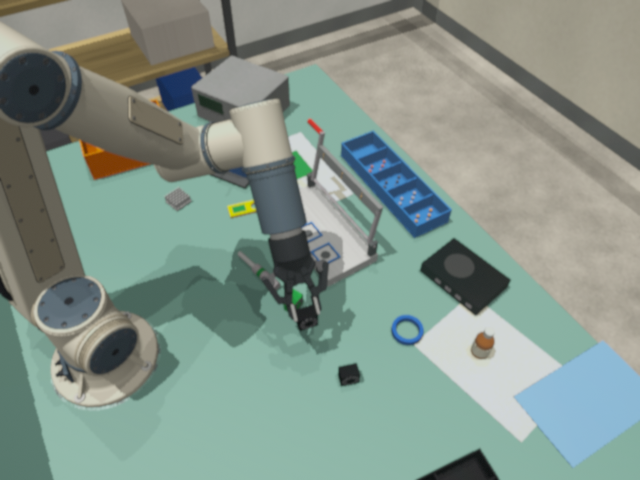

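Fan A is held squarely, with its label towards the gripper at (322,344). I'll place it in the -y pocket.

```bash
cat >> h.py <<'E'
def do_place(pk):
    P,T,a=place_pose(pk,DP,head=-np.pi/2,up=1.5); T=T*FL
    go(P+[0,0,90],T); line(P+[0,0,12],v=120); arm.hold(.3)
    z0=arm.read_ft_force()
    r=line(P,v=20,mf=5); print('contact',r,arm.read_eef_pos()-P,(arm.read_ft_force()-z0).round(1))
    arm.hold(.2); return P,T,a
def release(a):
    arm.grip(50); p=arm.read_eef_pos(); line(p-a*70,v=120); line(p-a*70+[0,0,100])
E
python3 - <<'E'
from h import *
P,T,a=do_place(POCK[2])
snap('top','tA');snap('wrist','wA2');print(arm.read_width(),arm.read_t())
E
python3 -c "
import cv2
i=cv2.imread('pics/tA.png')[180:280,220:400];cv2.imwrite('pics/tAc.png',cv2.resize(i,None,fx=4,fy=4))"
```

```text
contact True [ 0.27178346 -0.20479533  7.0430695 ] [1.  1.1 3.3]
39.23262686416265 22.3417
```

View pics/wA2.png

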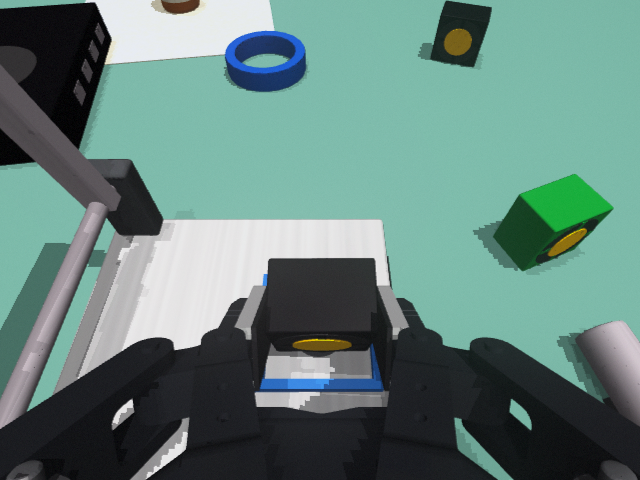

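View pics/tAc.png

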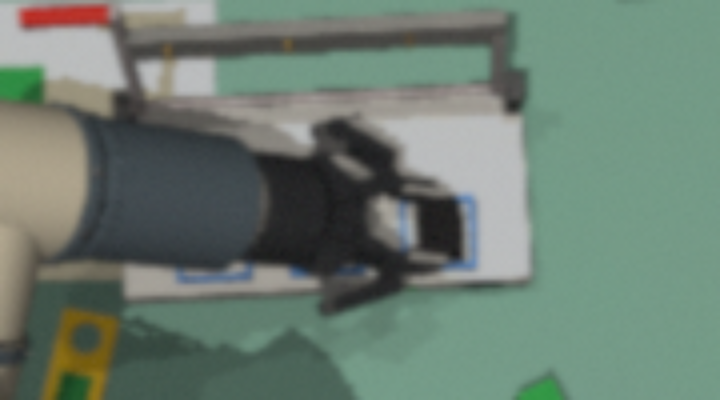

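Run:
```python
from h import *
P,T,a=place_pose(POCK[2],DP,head=-np.pi/2,up=1.5)
print(arm.read_ft_force().round(1))
for dz in (5,3,1.5,0):
    r=line(P+[0,0,dz],v=15,mf=8); arm.hold(.15); print(dz,r,(arm.read_eef_pos()-P).round(2),arm.read_ft_force().round(1))
    if r: break
```

```text
[ 1.8 -1.5  5.1]
5 False [ 0.32 -0.24  6.87] [-1.7  0.7 12.1]
3 True [ 0.48 -0.68  7.07] [-0.7  0.4  4. ]
```

Run:
```python
from h import *
im,d,p=snap('wrist','wA3'); P=cloud(p,d)
def plane(Q):
    Q=Q[~np.isnan(Q).any(1)]; c=Q.mean(0); u,s,v=np.linalg.svd(Q-c); n=v[2]*np.sign(v[2]@(p['origin']-c)); return c.round(1),n.round(3),(s[2]/len(Q)**.5).round(2)
print('big',plane(P[265:325,275:370].reshape(-1,3)))
print('label',plane(P[340:348,295:350].reshape(-1,3)))
H=hsv(im); m=(abs(H[...,0].astype(int)-107)<10)&(H[...,1]>130); m[:250]=0;m[:,:250]=0;m[:,400:]=0
v,u=np.where(m&(d>0)); 
for a,b in ((250,300),(300,375),(375,400)):
    g=(v>=a)&(v<b); Q=P[v[g],u[g]]; print(a,np.percentile(Q,[2,50,98],axis=0).round(1).tolist())
Q=P[255:360,262:382].reshape(-1,3); k=(Q[:,2]>36); print('fan ext',np.percentile(Q[k],[1,99],axis=0).round(1))
print(P[262,320],P[330,320],P[350,320],P[337,320],P[385,320])
```

```text
big (array([538.4, -11.2,  71.7]), array([-0.008,  0.178,  0.984]), np.float64(0.6))
label (array([5.379e+02, 2.000e-01, 5.360e+01]), array([-0.045,  0.984, -0.171]), np.float64(0.19))
250 [[558.8, -39.0, 33.9], [566.4, -36.1, 35.0], [567.4, -17.1, 71.9]]
300 [[514.5, -7.1, 31.3], [516.4, 1.1, 35.0], [559.9, 13.6, 63.2]]
375 [[514.0, 7.2, 31.4], [537.5, 10.9, 34.9], [561.6, 13.6, 36.6]]
fan ext [[518.2 -24.9  40.1]
 [558.4   6.9  74.9]]
[539.62107173 -23.19434816  74.10605995] [538.56071559   1.21912874  69.11593957] [538.84490668  -2.50815269  38.59737132] [538.55795192   1.73448425  63.99259556] [538.28067315  10.56632695  34.99567785]
```

View pics/wA3.png

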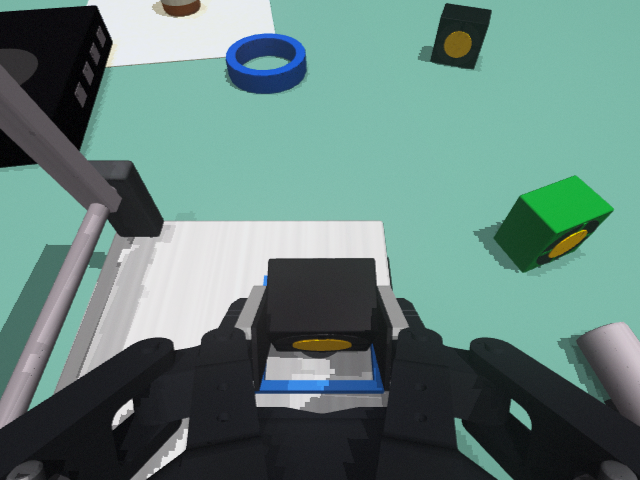

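The picture shows the fan still on edge over the pocket, with its label towards +y. I turned it the wrong way about the jaw axis, so the edge was resting on the lip. I'll lift it and turn through vertical to the opposite heading.

```bash
cat >> h.py <<'E'
def do_place(pk,up=1.5,ori=1):
    P,T,a=place_pose(pk,DP,head=np.pi/2,up=up)
    go([480,-20,270],tool(FY+np.pi/2,np.radians(90)))
    print(np.round(arm.read_joint_positions(),2))
    go(P+[0,0,80],T); line(P+[0,0,12],v=120); arm.hold(.3)
    z0=arm.read_ft_force()
    r=line(P,v=20,mf=6); arm.hold(.15); print('contact',r,(arm.read_eef_pos()-P).round(2),(arm.read_ft_force()-z0).round(1))
    return P,T,a
E
python3 - <<'E'
from h import *
line(arm.read_eef_pos()+[0,0,120])
q0=arm.read_joint_positions(); 
P,T,a=place_pose(POCK[1],DP,head=np.pi/2)
go([480,-20,270],tool(FY+np.pi/2)); print(np.round(arm.read_joint_positions(),2))
go(P+[0,0,80],T); print(np.round(arm.read_joint_positions(),2),arm.read_eef_pos(),arm.read_width(),arm.read_t())
snap('side','sA2');im,d,p=snap('top','tA2'); snap('wrist','wA4')
E
python3 -c "
import cv2
i=cv2.imread('pics/sA2.png')[150:330,200:440];cv2.imwrite('pics/sA2c.png',cv2.resize(i,None,fx=3,fy=3))"
```

```text
[ 0.28  0.11  0.   -0.   -1.47 -0.24]
[-0.19  0.49  0.13 -0.84 -1.51  0.42] [535.63125696  59.86603777 129.43329892] 39.193657188011706 25.6333
```

View pics/sA2c.png

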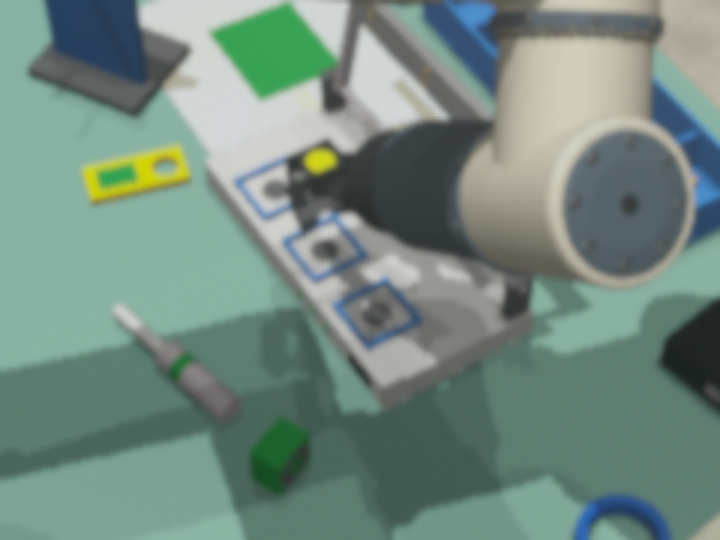

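View pics/wA4.png

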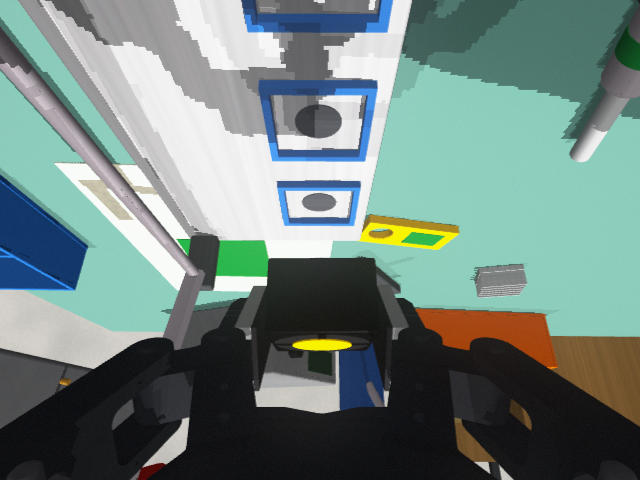

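View pics/tA2.png

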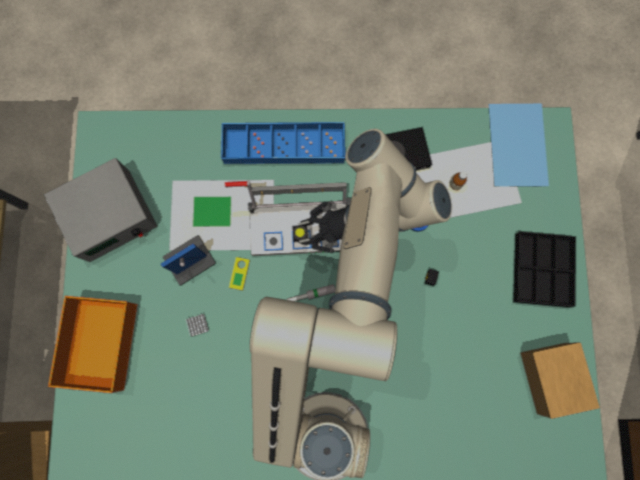

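Run:
```python
from h import *
im,d,p=snap('top'); P=cloud(p,d)
for u,v in ((350,230),(370,230),(365,200),(380,180),(368,150),(395,200),(438,200),(400,160)): print(u,v,P[v,u].round(0))
```

```text
350 230 [448. -45. 569.]
370 230 [444. -80. 587.]
365 200 [509. -75. 555.]
380 180 [ 553. -106.  540.]
368 150 [617. -85. 534.]
395 200 [ 516. -136.  529.]
438 200 [ 545. -244.  418.]
400 160 [ 608. -153.  498.]
```

The forearm is above z≈450, clear of the head. I'll lower the fan into the middle pocket.

```bash
python3 - <<'E'
from h import *
P,T,a=place_pose(POCK[1],DP,head=np.pi/2)
line(P+[0,0,12],v=120); arm.hold(.3); z0=arm.read_ft_force()
r=line(P,v=15,mf=6); arm.hold(.15); print('contact',r,(arm.read_eef_pos()-P).round(2),(arm.read_ft_force()-z0).round(1))
snap('side','sA5'); snap('wrist','wA5'); print(arm.read_t())
E
python3 -c "
import cv2
i=cv2.imread('pics/sA5.png')[150:330,200:440];cv2.imwrite('pics/sA5c.png',cv2.resize(i,None,fx=3,fy=3))"
```

```text
contact False [0.07 0.01 0.12] [ 0.1 -0.8  0.6]
28.05
```

View pics/sA5c.png

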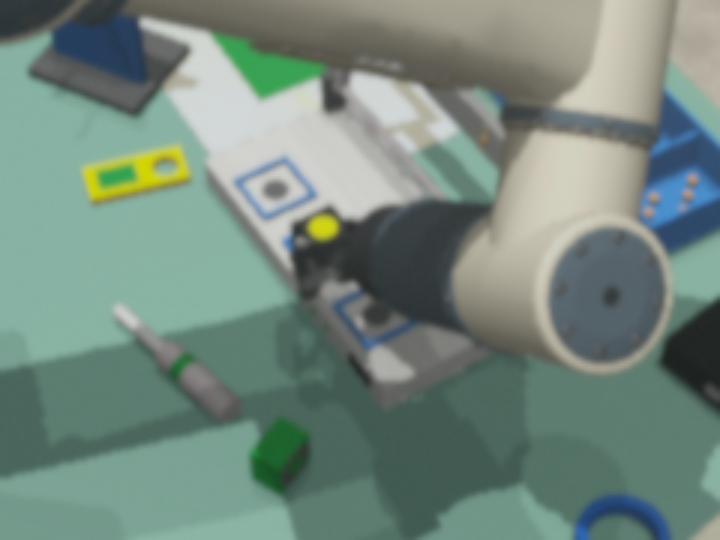

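View pics/wA5.png

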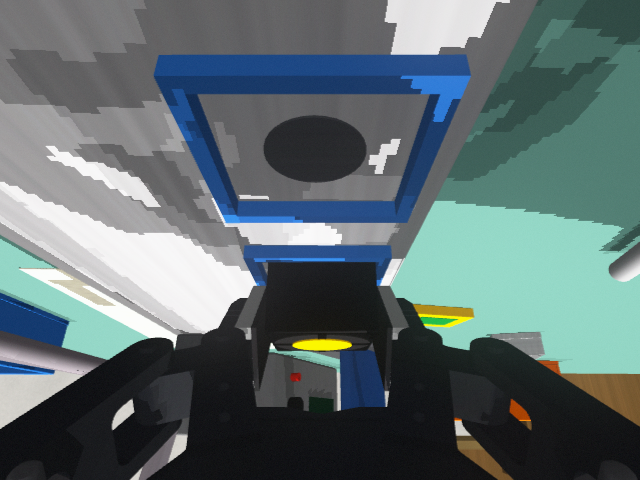

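Fan A is inside the lip, with its edges within (250–390, 262). I'll release it and pick B, after re-checking B's position.

Run:
```python
from h import *
P,T,a=place_pose(POCK[1],DP,head=np.pi/2)
release(a)
go([400,-240,220],tool(0)); im,d,p=snap('wrist','wB0'); P=cloud(p,d); H=hsv(im)
g=(H[...,2]<75); g[300:]=0; g[:,:140]=0; g[:,420:]=0; g[:150]=0
t=(g&(P[...,2]>36)&(P[...,2]<46)).astype(np.uint8); t=cv2.morphologyEx(t,cv2.MORPH_OPEN,np.ones((3,3)))
k,l,s,c=cv2.connectedComponentsWithStats(t)
for i in range(1,k):
    if s[i,4]>300:
        cn,_=cv2.findContours((l==i).astype(np.uint8),cv2.RETR_EXTERNAL,cv2.CHAIN_APPROX_NONE)
        print(cv2.minAreaRect(onplane(p,cn[0][:,0,:],40)[:,:2].astype(np.float32)))
im,d,p=snap('top','tB0'); P=cloud(p,d)
cv2.imwrite('pics/tB0c.png',cv2.resize(im[180:320,150:450,::-1],None,fx=2.6,fy=2.6)); print(arm.read_t())
```

```text
((426.625732421875, -300.4942932128906), (28.357501983642578, 40.687599182128906), 73.31877136230469)
31.4917
```

View pics/tB0c.png

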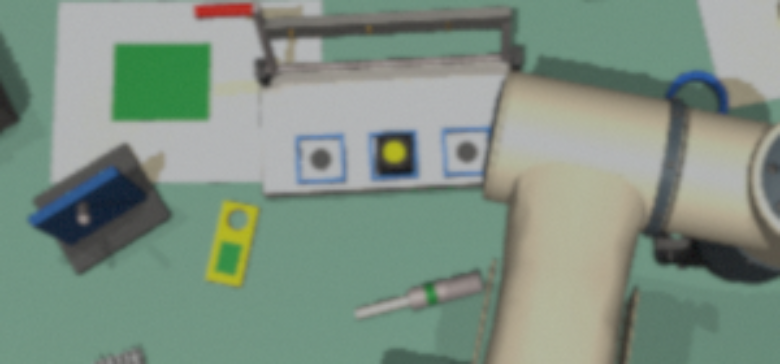

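Fan A sits sticker-up in the middle pocket at (394,152). Next is fan B.

Run:
```python
from h import *
do_pick(*FANS['B']); 
P,T,a=do_place(POCK[2]); snap('wrist','wB1'); im,d,p=snap('side'); cv2.imwrite('pics/sB1c.png',cv2.resize(im[150:330,200:440,::-1],None,fx=3,fy=3)); print(arm.read_width(),arm.read_t())
```

```text
hit False
width 39.5424503378306 [0.8 1.4 3. ]
lifted w 39.17696209087531
[ 0.29  0.11  0.    0.   -1.47 -0.24]
contact False [ 0.11 -0.04  0.13] [-1.2 -0.5 -0.6]
39.139613546075296 39.175
```

View pics/sB1c.png

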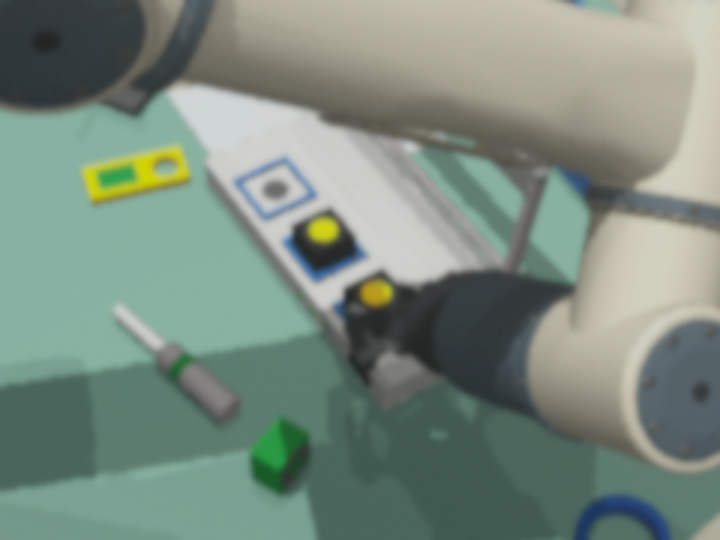

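View pics/wB1.png

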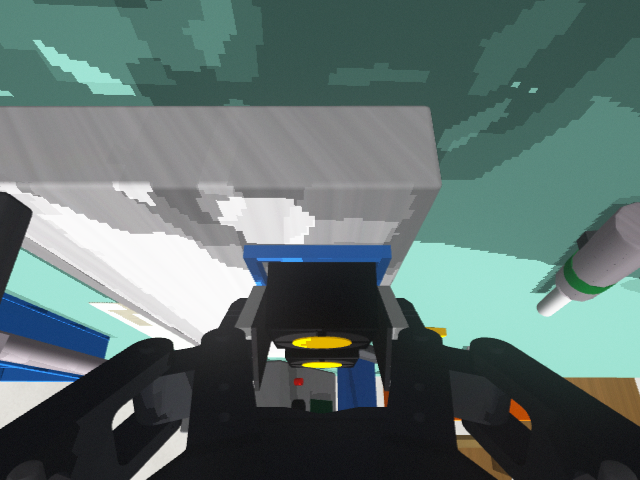

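Fan B is inside the -y pocket's lip. I'll release it and check the seating, the head and whether the green fan is undisturbed.

Run:
```python
from h import *
P,T,a=place_pose(POCK[2],DP,head=np.pi/2)
release(a)
go((440,70,300),tool(0)); arm.grip(85); im,d,p=snap('wrist','wC'); P=cloud(p,d); H=hsv(im)
np.savez('wC.npz',im=im,d=d,o=p['origin'],r=p['orientation'])
for k,c in (('P2',POCK[1]),('P3',POCK[2])):
    m=(np.hypot(P[...,0]-c[0],P[...,1]-c[1])<14)&(P[...,2]>45); Q=P[m]; A=np.c_[Q[:,:2]-c[:2],np.ones(len(Q))]; s=np.linalg.lstsq(A,Q[:,2],rcond=None)[0]; print(k,len(Q),s)
im,d,p=snap('top'); P=cloud(p,d); cv2.imwrite('pics/tC.png',cv2.resize(im[120:340,150:450,::-1],None,fx=2.6,fy=2.6))
print(arm.read_t())
```

```text
P2 506 [-1.19064500e-02 -6.77381116e-03  5.88988698e+01]
P3 503 [-8.58132168e-03 -1.33762247e-02  5.89787334e+01]
43.6667
```

View pics/wC.png

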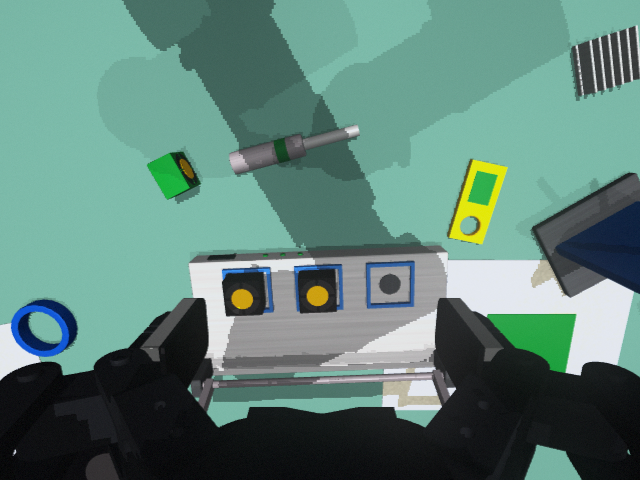

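View pics/tC.png

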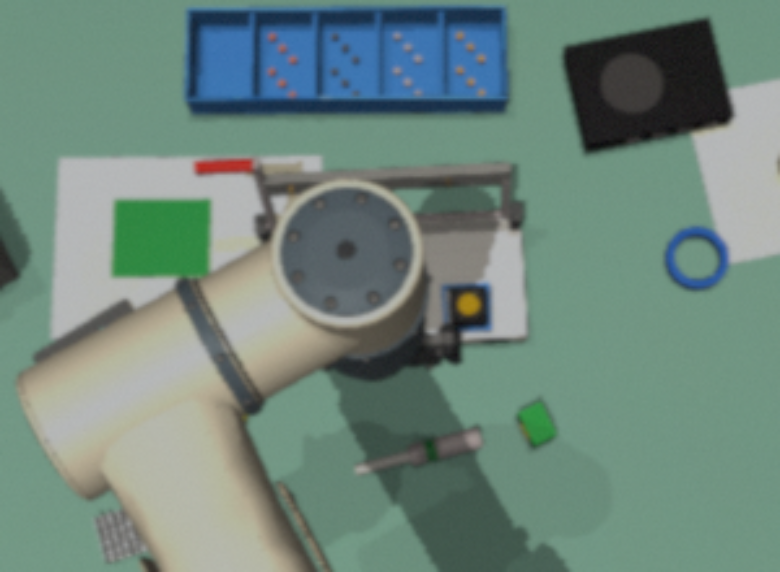

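Both fans are flat, with their tops at ≈58.9 mm. The tag has been knocked about 40 px towards the tester since w_fix2. I'll check the raised head's angle before lowering it.

Run:
```python
from h import *
go((560,225,330),tool(FY+np.pi/2)); im,d,p=snap('wrist','wH'); P=cloud(p,d); H=hsv(im)
m=((H[...,0]<6)|(H[...,0]>174))&(H[...,1]>150)&(H[...,2]>60)&(d>0)
m=cv2.erode(m.astype(np.uint8),np.ones((3,3)))>0
m&=(P[...,2]>150)&(P[...,2]<230)
Q=P[m]; t=Q[Q[:,2]>np.percentile(Q[:,2],90)]
print(len(Q),np.percentile(Q,[1,50,99],axis=0).round(1).tolist(),t.mean(0).round(1),arm.read_t())
c=t.mean(0)-[0,0,7]-HINGE; print(np.arctan2(c[2],-(c@fx)),np.hypot(c[2],c@fx))
```

```text
1331 [[642.5, 199.3, 206.6], [647.7, 225.1, 210.8], [654.4, 253.6, 213.0]] [649.  223.9 212.5] 45.05
1.7458802969914244 140.69270941507324
```

View pics/wH.png

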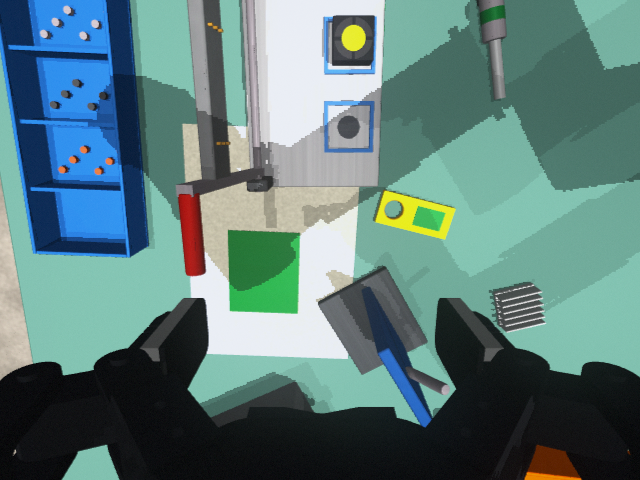

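Run:
```python
from h import *
T=tool(FY+np.pi/2); off=np.array([0,0,-11.]); a0=1.75
arm.grip(50); go(gripc(a0)+off+[0,0,70],T)
line(gripc(a0)+off+[0,0,8]); print(line(gripc(a0)+off,v=50,mf=10))
arm.grip(5,40); print('w',arm.read_width(),arm.read_ft_force().round(1))
for a in np.linspace(a0,0.06,12)[1:]:
    r=line(gripc(a)+off,v=120,mf=60); print(round(a,2),r,arm.read_ft_force().round(1))
    if r: break
for a in (.04,.02,0,-.02):
    r=line(gripc(a)+off,v=30,mf=25); arm.hold(.1); print(a,r,arm.read_ft_force().round(1),arm.read_eef_pos().round(1))
    if r: break
print(arm.read_t())
arm.grip(50); line(arm.read_eef_pos()+[0,0,100]); go((420,100,300),tool(0)); im,d,p=snap('wrist','wD'); np.savez('wD.npz',im=im,d=d,o=p['origin'],r=p['orientation'])
P=cloud(p,d); H=hsv(im)
m=((H[...,0]<6)|(H[...,0]>174))&(H[...,1]>150)&(H[...,2]>60)&(d>0)
m=cv2.erode(m.astype(np.uint8),np.ones((3,3)))>0
m&=(P[...,2]>50)&(P[...,2]<230)&(P[...,1]<270)&(P[...,1]>180)
Q=P[m]; t=Q[Q[:,2]>np.percentile(Q[:,2],90)]; print('grip top',t.mean(0).round(1))
```

```text
False
w 12.901478492389998 [ 1.8 -0.8  0.7]
1.6 False [-2.  -0.3  6.6]
1.44 False [-1.7  0.5  8. ]
1.29 False [-3.9  0.   8.4]
1.14 False [-5.1  0.7  7.8]
0.98 False [-3.2  1.   2. ]
0.83 False [-1.   1.  -0.6]
0.67 False [ 3.4  2.1 -5.5]
0.52 False [ 6.4  2.3 -7.1]
0.37 False [ 5.9  2.2 -5.5]
0.21 False [ 5.8  1.3 -4.2]
0.06 False [ 6.7  1.1 -3.5]
0.04 False [ 6.7 -0.2 -2. ] [485.9 220.3  61.8]
0.02 False [ 6.2 -0.5 -0.1] [485.9 220.3  59.2]
0 False [ 7.8  0.6 -0.2] [485.8 220.3  56.3]
-0.02 False [ 2.9 -2.1 10.1] [485.8 220.3  54.7]
52.2833
grip top [484.5 216.3  74.8]
```

View pics/wD.png

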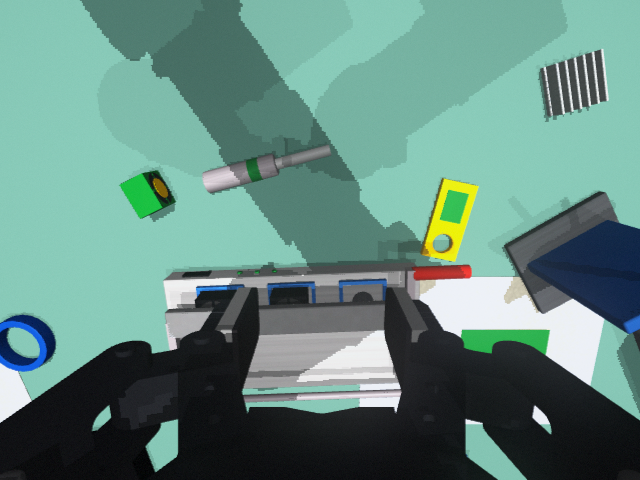

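The head is down: the grip top reads 74.8 mm against a nominal 74. The tag's hole is now at (442,243). I'll take a view for the board and peg, and measure the tag.

Run:
```python
from h import *
go((340,340,300),tool(0)); arm.grip(85)
im,d,p=snap('wrist','wE'); np.savez('wE.npz',im=im,d=d,o=p['origin'],r=p['orientation'])
P=cloud(p,d); H=hsv(im)
m=((abs(H[...,0].astype(int)-27)<6)&(H[...,1]>140)).astype(np.uint8)
k,l,s,c=cv2.connectedComponentsWithStats(m)
for i in range(1,k):
    if s[i,4]>300: print('yellow',s[i],np.nanmedian(P[l==i],axis=0).round(1))
m=(abs(H[...,0].astype(int)-109)<10)&(H[...,1]>120)&(P[...,2]>20)&(P[...,2]<175)
Q=P[m]; print('board',len(Q),np.percentile(Q,[2,50,98],axis=0).round(1).tolist(),arm.read_t())
```

```text
yellow [ 221  246   45   77 1656] [448.5 244.8   8. ]
board 8730 [[442.1, -5.8, 26.3], [468.4, 379.1, 111.4], [515.9, 420.1, 160.7]] 56.425
```

View pics/wE.png

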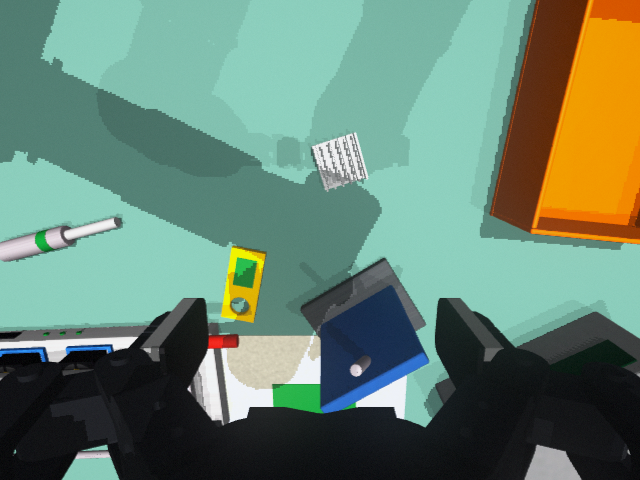

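Run:
```python
from h import *
im,d,p=load('wE'); P=cloud(p,d); H=hsv(im)
m=(abs(H[...,0].astype(int)-109)<12)&(H[...,1]>120)&(H[...,2]<140); m[:285]=0;m[412:]=0;m[:,:318]=0;m[:,432:]=0
Q=P[m&(d>0)]; c=np.median(Q,axis=0); 
for _ in range(4):
    c=Q.mean(0); n=np.linalg.svd(Q-c,full_matrices=False)[2][2]; e=(Q-c)@n; Q=Q[abs(e)<max(2*e.std(),.8)]
n*=np.sign(n@(p['origin']-c)); print('board plane',c.round(1),n.round(4),len(Q),'heading n',np.degrees(np.arctan2(n[1],n[0])))
# peg: points in front of board
D=(P-c)@n
g=(D>4)&(D<40)&(P[...,2]>110)&(P[...,2]<200); g[:330]=0;g[400:]=0;g[:,:335]=0;g[:,395:]=0
v,u=np.where(g); print(len(v),u.min(),u.max(),v.min(),v.max())
X=P[g]; Zc=np.c_[D[g],X]; o=np.argsort(D[g])
for b in np.array_split(o,5): print(Zc[b].mean(0).round(1))
nh=np.array([n[0],n[1],0]);nh/=np.linalg.norm(nh); by=np.cross(Z,nh)
print('lateral spread',np.percentile((X-c)@by,[2,50,98]))
# tag rect & hole
m=(((abs(H[...,0].astype(int)-27)<6)&(H[...,1]>140))).astype(np.uint8); k,l,s,cc=cv2.connectedComponentsWithStats(m)
i=1+s[1:,4].argmax(); cn,_=cv2.findContours((l==i).astype(np.uint8),cv2.RETR_EXTERNAL,cv2.CHAIN_APPROX_NONE)
W=onplane(p,max(cn,key=len)[:,0,:],8)[:,:2].astype(np.float32); print('tag',cv2.minAreaRect(W))
cn,h=cv2.findContours((l==i).astype(np.uint8),cv2.RETR_CCOMP,cv2.CHAIN_APPROX_NONE)
for q,hh in zip(cn,h[0]):
    if hh[3]>=0 and len(q)>15: w=onplane(p,q[:,0,:],8)[:,:2]; print('inner',len(q),((w.min(0)+w.max(0))/2).round(1),(w.max(0)-w.min(0)).round(1))
```

```text
board plane [466.5 380.2  97.5] [-8.452e-01 -5.345e-01 -4.000e-04] 6605 heading n -147.6902335783018
263 350 369 355 376
[  9.3 457.6 376.9 145.5]
[ 18.2 450.1 372.  162.1]
[ 23.6 446.8 367.3 175.8]
[ 26.  445.  365.4 177.1]
[ 28.5 443.2 363.7 176.6]
lateral spread [-3.10661415 -0.86824165  5.61550729]
tag ((443.175048828125, 244.71803283691406), (40.31124496459961, 92.51879119873047), 77.98796844482422)
inner 48 [468.7 239.4] [22.3 23.1]
inner 96 [427.2 248.1] [40.1 32.3]
```

```bash
cat >> h.py <<'E'
NB=np.array([-.8452,-.5345,0]); BY=np.cross(Z,NB); BASE=np.array([466.8,379.8,130.]); ZP=np.sin(.5)*NB+np.cos(.5)*Z
TH=tool(np.arctan2(-NB[1],-NB[0]),np.pi/2-.5)
def hang_tcp(s,ty): return BASE+s*ZP-TH.apply([55,0,0])-TH.apply([0,ty,0])
E
python3 - <<'E'
from h import *
print(TH.apply([0,1,0]),-ZP)
f=lambda q: None if q is None else np.round(q,2)
T=tool(np.radians(-12)); g=np.array([415.2,250.7,9.])
print(f(ikok(g,T)),f(ikok(g+[0,0,150],T)))
for s in (110,80,34): print(s,hang_tcp(s,5),f(ikok(hang_tcp(s,5),TH)))
go(g+[0,0,100],T); arm.grip(62); line(g+[0,0,12]); arm.hold(.2)
r=line(g,v=20,mf=6); print(r,arm.read_eef_pos())
arm.grip(30,30); print(arm.read_width(),arm.read_eef_pos())
zt=arm.read_eef_pos()[2]
line(arm.read_eef_pos()+[0,0,200],v=200); snap('wrist','wG'); print(arm.read_width(),zt,arm.read_t())
E
```

```text
[ 0.40519967  0.25624612 -0.87758256] [ 0.40521047  0.25625295 -0.87758256]
[ 0.87  0.33 -0.43  0.   -0.81 -2.65] [ 0.87  0.17 -0.21  0.   -1.19 -2.65]
110 [379.40663446 324.53289886 204.55358999] [ 1.21 -0.15 -0.7   0.48 -0.67 -2.54]
80 [391.56294841 332.22048737 178.22611314] [ 1.17 -0.09 -0.73  0.53 -0.57 -2.57]
34 [410.20262981 344.00812309 137.85731529] [ 1.1  -0.   -0.8   0.65 -0.42 -2.66]
False [415.25761994 250.72235817   9.00776575]
38.966909356568124 [415.46263231 250.90882566   9.3964449 ]
38.32354960208347 9.396444899646106 60.9
```

View pics/wG.png

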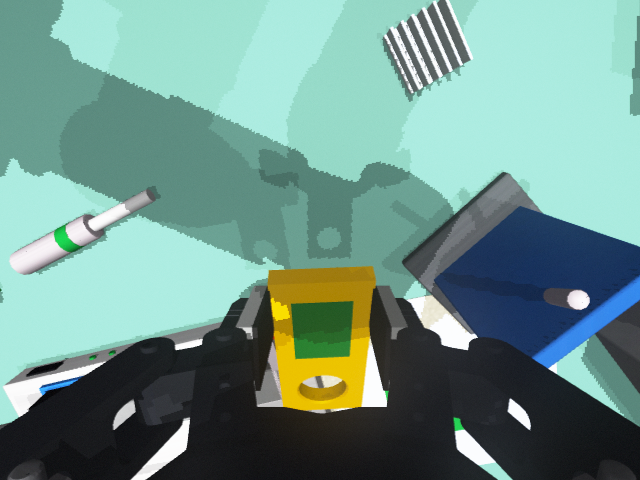

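The tag is held squarely, with its hole at (322,388), and the peg tip shows at (578,299). I'll check the hole in the tool frame and the peg tip from this view.

Run:
```python
from h import *
tp=arm.read_eef_pos(); T=R.from_rotvec(arm.read_tcp_rot()); im,d,p=snap('wrist'); P=cloud(p,d); H=hsv(im)
m=((abs(H[...,0].astype(int)-25)<8)&(H[...,1]>140)&(d>0)).astype(np.uint8); m[:255]=0
X=T.inv().apply((P.reshape(-1,3)-tp)).reshape(P.shape)
top=(m>0)&(abs(X[...,1]-1.5)<3); Q=X[top]; print('tag tool-frame pct',np.nanpercentile(Q,[1,50,99],axis=0).round(1).tolist())
c,n=np.nanmean(Q,0),np.linalg.svd(Q-Q.mean(0),full_matrices=False)[2][2]; print('tag normal in tool',n.round(3))
hole=np.zeros((480,640),np.uint8); cn,h=cv2.findContours(m,cv2.RETR_CCOMP,cv2.CHAIN_APPROX_NONE)
for q,hh in zip(cn,h[0]):
    if hh[3]>=0 and len(q)>15:
        r=T.inv().apply(rays(p,q[:,0,:])); o=T.inv().apply(p['origin']-tp); w=o+r*((np.median(Q[:,1])-o[1])/r[:,1])[:,None]
        print('inner tool',w.min(0).round(1),w.max(0).round(1),((w.min(0)+w.max(0))/2).round(1))
# peg tip cap
w=(H[...,1]<60)&(H[...,2]>150)&(P[...,2]>165)&(P[...,2]<190); w[:280]=0;w[320:]=0;w[:,:540]=0;w[:,600:]=0
C=P[w&(d>0)]; print('cap',len(C),C.mean(0).round(1),'expected tip',(BASE+55*ZP).round(1))
```

```text
tag tool-frame pct [[-18.4, -1.5, -20.5], [-10.3, 0.7, -0.2], [4.2, 4.4, 18.1]]
tag normal in tool [-0.06   0.998 -0.011]
inner tool [25.9  0.7 -9.5] [32.4  0.7  7.1] [29.1  0.7 -1.2]
inner tool [ -6.5   0.7 -13.6] [19.   0.7 11. ] [ 6.3  0.7 -1.3]
cap 350 [445.4 364.5 178.2] expected tip [444.5 365.7 178.3]
```

Run:
```python
from h import *
tp=arm.read_eef_pos(); T=R.from_rotvec(arm.read_tcp_rot()); im,d,p=snap('wrist'); P=cloud(p,d); H=hsv(im)
X=T.inv().apply((P.reshape(-1,3)-tp)).reshape(P.shape)
for v,u in ((272,320),(280,320),(290,320),(310,320),(330,320),(350,320),(365,320),(373,320),(403,320),(380,290),(395,360)): print(v,u,X[v,u].round(1),im[v,u])
S=X[288:372,285:355].reshape(-1,3); S=S[(S[:,1]<25)&(S[:,1]>-10)]; n=np.linalg.svd(S-S.mean(0),full_matrices=False)[2][2]; print(S.mean(0),n)
```

```text
272 320 [-16.9   3.3  -1.7] [159 123  13]
280 320 [-15.3  -1.1  -1.7] [158 122  10]
290 320 [-11.4  -1.3  -1.7] [174 136  10]
310 320 [-1.8  1.8 -1.7] [36 89 37]
330 320 [ 9.8  7.4 -1.8] [38 90 33]
350 320 [21.4 11.4 -1.8] [ 45 129  49]
365 320 [32.5 17.1 -1.8] [236 196   0]
373 320 [38.2 19.5 -1.9] [236 195   0]
403 320 [62.4 29.7 -2. ] [244 211   0]
380 290 [ 42.2  19.9 -15.8] [236 194   0]
395 360 [56.9 28.6 17.9] [236 195   4]
[10.27527434  7.4718619  -1.93344591] [ 0.38915556 -0.91984881  0.04935696]
```

The tag has pivoted about 23° nose-down in the pads; the depth profile shows this. I'll grip harder, use the measured hole position and tilt, and bring the tool to a steeper pose so that the hole still lines up with the peg.

```bash
cat >> h.py <<'E'
def tagpose(name=None):
    tp=arm.read_eef_pos(); T=R.from_rotvec(arm.read_tcp_rot()); im,d,p=snap('wrist',name); P=cloud(p,d)
    X=T.inv().apply((P.reshape(-1,3)-tp)).reshape(P.shape); H=hsv(im)
    yl=(abs(H[...,0].astype(int)-25)<8)&(H[...,1]>140)&(d>0); gr=(abs(H[...,0].astype(int)-62)<12)&(H[...,1]>120)
    ok=(yl|gr)&(abs(X[...,2])<21)&(X[...,1]>-12)&(X[...,1]<60)&(X[...,0]<90)&(X[...,0]>-30); ok[:286]=0; ok[:,:270]=0; ok[:,376:]=0
    S=X[ok]
    for _ in range(5):
        c=S.mean(0); n=np.linalg.svd(S-c,full_matrices=False)[2][2]; e=(S-c)@n; S=S[abs(e)<max(1.5*e.std(),.8)]
    n*=np.sign(-n[1]); t=np.array([-n[1],n[0],0]); t/=np.linalg.norm(t)
    # back end: smallest coordinate along t of the top face; hole rows
    m=(yl|gr); s=[(X[v,320]-c)@t for v in range(286,406) if abs((X[v,320]-c)@n)<2 and yl[v,320]]
    s=np.array(s); j=np.argmax(np.diff(s)); near,far=s[j],s[j+1]
    hole=c+t*(near+far)/2-4*n
    return dict(n=n,t=t,tilt=np.degrees(np.arctan2(t[1],t[0])),near=(c+t*near),far=(c+t*far),gap=far-near,hole=hole,N=len(S))
E
python3 - <<'E'
from h import *
arm.grip(30,70); print(arm.read_width())
r=tagpose(); print({k:np.round(v,2) for k,v in r.items()})
E
```

```text
37.03634576760618
{'n': array([ 0.39, -0.92,  0.05]), 't': array([0.92, 0.39, 0.  ]), 'tilt': np.float64(23.03), 'near': array([-6.52,  0.77, -1.18]), 'far': array([27.01, 15.02, -1.18]), 'gap': np.float64(36.43), 'hole': array([ 8.68, 11.57, -1.39]), 'N': np.int64(9215)}
```

```bash
sed -i 's/range(286,406) if/range(358,406) if/' h.py
cat >> h.py <<'E'
YAWB=np.arctan2(-NB[1],-NB[0])
def hang2(s,dep,h,lat=0): 
    T=tool(YAWB,dep); return BASE+s*ZP+lat*BY-T.apply(h),T
E
python3 - <<'E'
from h import *
r=tagpose(); print({k:np.round(v,2) for k,v in r.items()})
dep=np.radians(76); h=r['hole']; h[2]=-1.9
P,T=hang2(100,dep,h); print(P,ikok(P,T)); P2,_=hang2(34,dep,h); print(P2,ikok(P2,T))
go(P+[0,0,20],T); line(P,v=80); arm.hold(.3)
r=tagpose('wI'); print({k:np.round(v,2) for k,v in r.items()}); print(arm.read_t())
im,d,p=snap('top'); cv2.imwrite('pics/tI.png',cv2.resize(im[200:320,120:280,::-1],None,fx=4,fy=4))
im,d,p=snap('side'); cv2.imwrite('pics/sI.png',cv2.resize(im[80:220,160:320,::-1],None,fx=4,fy=4))
E
```

```text
{'n': array([ 0.39, -0.92,  0.05]), 't': array([0.92, 0.39, 0.  ]), 'tilt': np.float64(23.04), 'near': array([38.75, 20.03, -1.25]), 'far': array([60.74, 29.38, -1.25]), 'gap': np.float64(23.9), 'hole': array([48.18, 28.38, -1.46]), 'N': np.int64(9195)}
[379.94728299 327.12285067 233.63911213] [ 1.11624371 -0.00577701 -0.29155757  0.1444053  -1.08022819 -2.17816772]
[406.6911737  344.03554539 175.71866304] [ 1.07629971  0.09185382 -0.34109174  0.14859497 -0.92919201 -2.15976663]
{'n': array([ 0.39, -0.92,  0.05]), 't': array([0.92, 0.39, 0.  ]), 'tilt': np.float64(23.07), 'near': array([38.79, 20.  , -0.26]), 'far': array([61.4 , 29.63, -0.26]), 'gap': np.float64(24.57), 'hole': array([48.53, 28.49, -0.47]), 'N': np.int64(9233)}
62.6
```

View pics/wI.png

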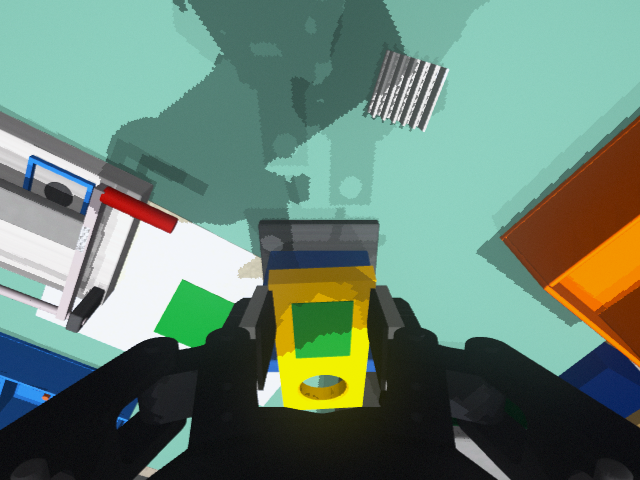

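View pics/sI.png

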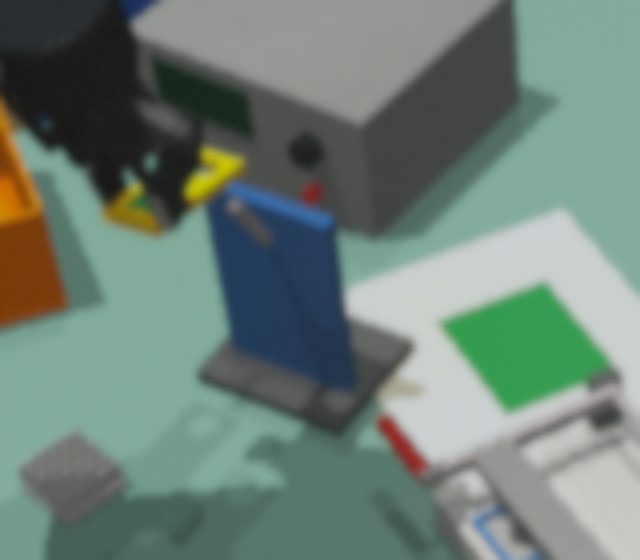

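Run:
```python
from h import *
h=np.array([48.6,28.4,-1.0]); dep=np.radians(76); lat=.7
for s,v,mf in ((66,80,15),(52,25,6),(45,25,6),(39,25,6)):
    P,T=hang2(s,dep,h,lat); r=line(P,v=v,mf=mf); arm.hold(.1); print(s,r,arm.read_ft_force().round(1),(arm.read_eef_pos()-P).round(1))
    if r: break
r=tagpose('wJ'); print({k:np.round(v,2) for k,v in r.items()}); print(arm.read_t())
im,d,p=snap('top'); cv2.imwrite('pics/tJ.png',cv2.resize(im[200:320,120:280,::-1],None,fx=4,fy=4))
im,d,p=snap('side'); cv2.imwrite('pics/sJ.png',cv2.resize(im[80:220,160:320,::-1],None,fx=4,fy=4))
```

```text
66 False [-0.9  0.3 -0.9] [0.1 0.2 0.6]
52 False [-0.9  0.1  0.1] [0.  0.  0.1]
45 False [-0.3 -0.1 -0.5] [0. 0. 0.]
39 False [-0.6  0.3 -0.4] [0. 0. 0.]
{'n': array([ 0.39, -0.92,  0.05]), 't': array([0.92, 0.39, 0.  ]), 'tilt': np.float64(23.05), 'near': array([38.77, 19.97, -0.17]), 'far': array([63.13, 30.34, -0.17]), 'gap': np.float64(26.48), 'hole': array([49.38, 28.83, -0.38]), 'N': np.int64(9225)}
65.2583
```

View pics/sJ.png

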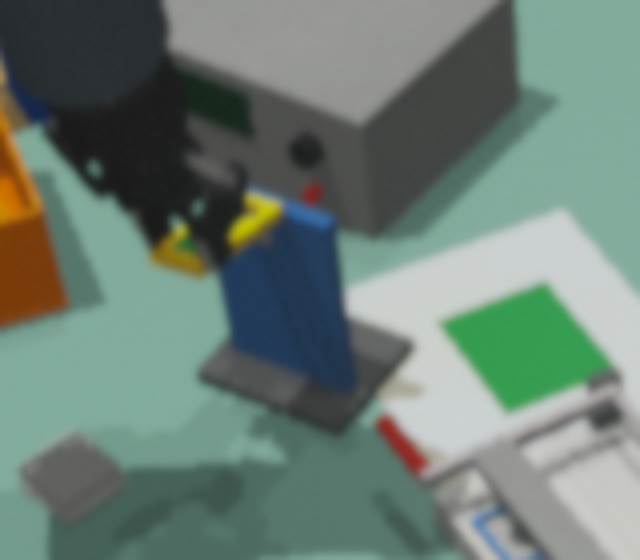

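View pics/wJ.png

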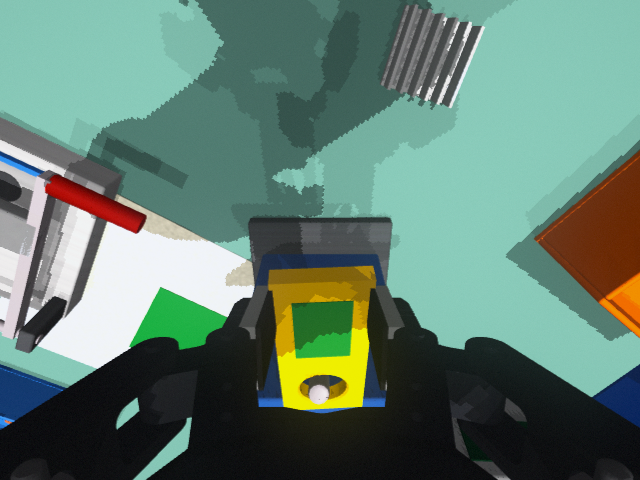

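The peg tip shows through the hole at (318,394). I'll tilt the tag steeper, lower it further along the peg, then release.

Run:
```python
from h import *
h=np.array([48.9,28.6,-.8]); lat=.5
for s,dg in ((37,71),(35,66),(33,61)):
    P,T=hang2(s,np.radians(dg),h,lat)
    if ikok(P,T) is None: print('noik',dg); break
    r=line(P,T,v=20,mf=6); arm.hold(.1); print(s,r,arm.read_ft_force().round(1))
    if r: break
snap('wrist','wK')
arm.grip(54); arm.hold(.5)
p=arm.read_eef_pos(); y=R.from_rotvec(arm.read_tcp_rot()).apply([0,1,0]); line(p-60*y,v=80); line(arm.read_eef_pos()+60*NB+[0,0,60],v=150)
arm.hold(.5)
im,d,p=snap('top'); cv2.imwrite('pics/tL.png',cv2.resize(im[200:320,120:280,::-1],None,fx=4,fy=4))
im,d,p=snap('side'); cv2.imwrite('pics/sL.png',cv2.resize(im[80:220,160:320,::-1],None,fx=4,fy=4)); snap('wrist','wL'); print(arm.read_t())
```

```text
37 False [-3.1 -1.  -0.5]
35 True [0.2 0.3 0. ]
69.3667
```

View pics/sL.png

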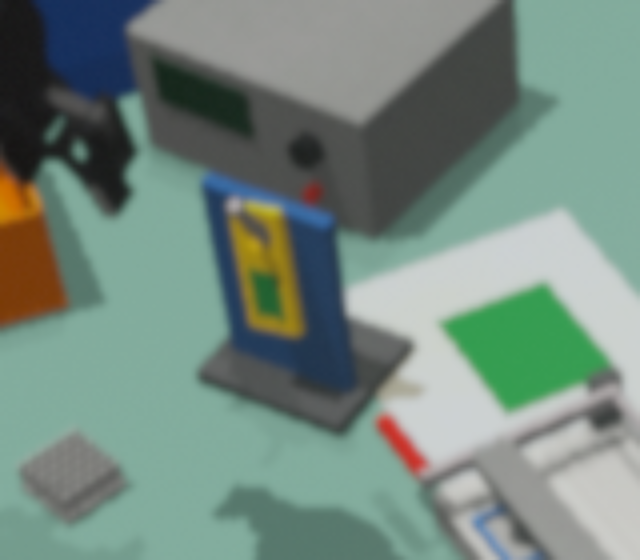

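View pics/wL.png

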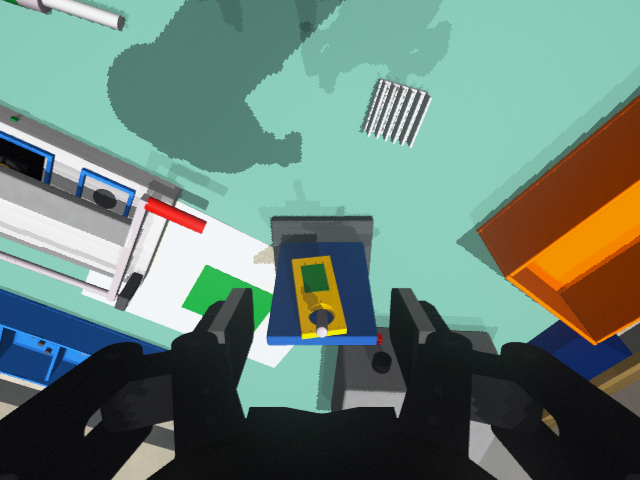

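The tag hangs flat on the board, with the peg through its hole at (321,325). Last, a check of the whole scene from a parked pose.

Run:
```python
from h import *
go((420,80,320),tool(0)); im,d,p=snap('wrist','wZ'); P=cloud(p,d); H=hsv(im)
m=((H[...,0]<6)|(H[...,0]>174))&(H[...,1]>150)&(H[...,2]>60)&(d>0)
m=cv2.erode(m.astype(np.uint8),np.ones((3,3)))>0
m&=(P[...,2]>50)&(P[...,2]<230)&(P[...,1]<270)&(P[...,1]>180)
Q=P[m]; print('grip top',Q[Q[:,2]>np.percentile(Q[:,2],90)].mean(0).round(1))
arm.set_joints([1.508,0.255,0.108,0,-1.424,-0.285])
im,d,p=snap('top','tZ'); snap('side','sZ'); P=cloud(p,d)
for n,u,v in [('green',356,283),('tape',418,211),('flux',459,180),('hs',198,324),('drv',312,294)]: print(n,P[v,u].round(1))
print(arm.read_t())
```

```text
grip top [484.9 215.3  74.9]
green [411.2 -86.9  38.9]
tape [ 6.260e+02 -2.748e+02  1.000e-01]
flux [ 697.4 -381.4   70.5]
hs [302.4 355.8  12.8]
drv [382.9  36.1  24.2]
72.275
```

View pics/wZ.png

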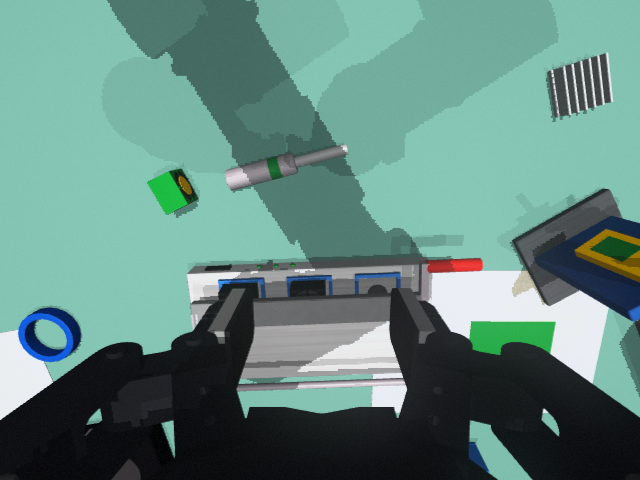

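View pics/tZ.png

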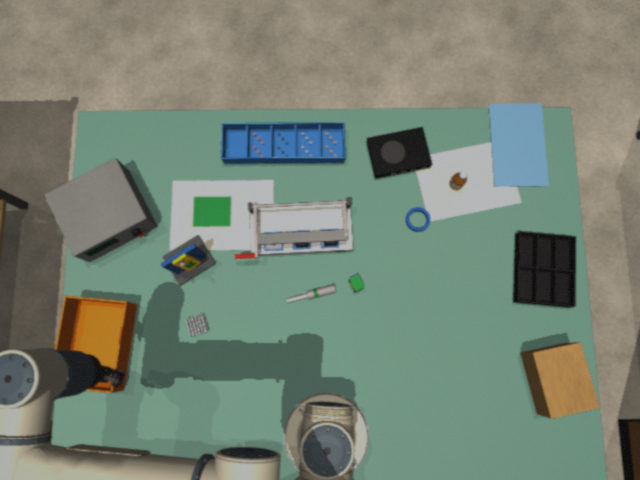

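View pics/sZ.png

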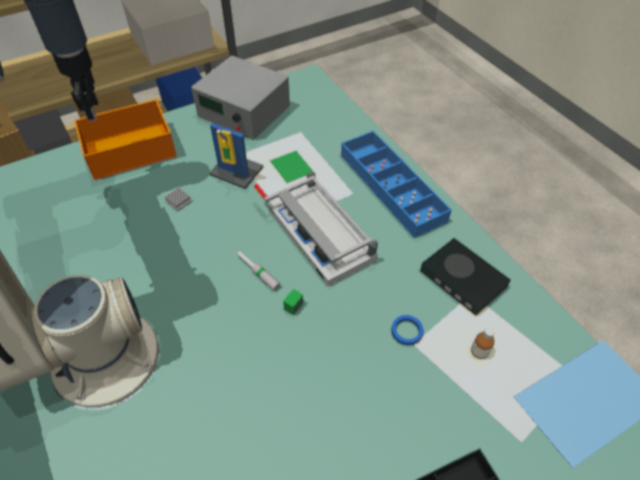

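The final pictures show the head down over both fans, the tag on the peg at (187,260) in the top view, and the other items where they started. I'm handing the job in.

```bash
python3 -c "
from plant import arm
print(arm.sign_off(), arm.read_t())"
```

```text
the job is handed in; nothing more can be done
the job is handed in; nothing more can be done
```

The job is handed in, at about 72 s on the robot's clock. I swung the head up to its stop and seated the two black fans that were on the table, sticker up, in the middle and -y pockets. Then I brought the head down over them and hung the yellow tag on the peg.

**Last checks**
- **Head:** measured at 1.746 rad when raised (stop at 1.75). Lowered, it met resistance at the bottom, and the grip top reads 74.9 mm against a nominal 74.
- **Fans:** before the head came down, both lay flat to within about 1°, with tops at about 58.9 mm (nominal 58).
- **Tag:** it hangs against the board with the peg through its hole.
- **Other things:** every other item reads where it started, within a millimetre or so in x and y. The green look-alike was not touched.

**What went wrong on the way**
- My first turn of fan 1 was the wrong way. Its edge rested on the lip at about 12 N; I lifted it and turned it correctly.
- The tag was knocked about 3–4 cm partway through, so I measured it again.
- The tag pivoted 23° in the grip, and I corrected for that before hanging it.
- The last tilt of the tag on the peg stopped at the 6 N force limit, so I released it there and it settled properly.

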